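Load the swing-arm heel press and switch it on

ROBOT

A 6-joint arm with a two-finger parallel gripper is mounted at the origin on the work surface. World frame = base frame: x ahead of the robot, y to its left, z up, the work surface at z = 0. Lengths are in mm, angles in degrees, forces in N, time in s.
With the tool pointing down it reaches from about 150 to 775 mm from the base axis. Payload 6.1 kg.
Tool frame: the origin (TCP) lies at the very end of the fingers, on their centre line; the grasp point (between the pads) lies 19 mm behind it (robot.pinch_z is the distance from the TCP to the grasp point, in mm); z points along the fingers, y is the direction in which the jaws open and shut (so a half turn about z gives the same grasp; the last joint's range is limited). The gripper opens to 85 mm and grips with 20 to 120 N. Pads are 22 mm wide; open, the fingers measure 114 mm over their backs; the gripper's body (76 mm by 85 mm) begins 54 mm behind the grasp point. The pads swing forward as they close: fully open they stand 13 mm farther back than shut.
Start: joints at [-72.021, 7.208, -2.269, 80.523, 0, 90], TCP at [162.048, -499.348, 231.295] pointing down, gripper open.
Joint ranges: [-155.77, 155.77], [-54.66, 111.73], [-72.52, 77.12], [-102.08, 115.82], [-83.92, 84.16], [-180, 180]. Speed limits (degrees/s): [136.94, 136.94, 172.46, 180, 180, 180].

INTERFACE

Orientations are given as a 3x3 rotation matrix whose columns are the frame's x, y, z axes.
In Python, from plant import observe, get_image, workorder, robot gives the robot as it stands. The module is installed in compiled form; this text tells all that it offers.
- The arm moves only by the shell command python3 -m creep 'ROWS' [FORCE]. ROWS is JSON, a list that holds one entry, the list of rows, each a list of 7 numbers: the turn, a rotation vector about the tool's x, y, z in degrees, then the shift along the tool's x, y, z in cm, then the gripper command: -1 is fully open, 1 is shut, values between are in proportion. A call has 1 to 5 rows; each row shifts and turns the commanded pose from where the row before left it, along the tool's axes as they then stand; what a row does not reach is not made up. A row lasts 1/10 s, in which the tool goes at most 50 mm and 8.59 degrees, less where a joint would pass 70% of its speed; a pose out of reach is approached as far as the arm can. A call is refused whole if a number of a shift passes 5 or a number of a turn 8.59, either way. A call with a gripper value outside its range is refused whole. The fingers move at their own pace and stop on an object; FORCE is the grip in N (left out, the last holds). Time passes only in rows, so rows that do not move let the fingers close. It gives the time, the measured TCP pose, the force and the opening at its end, in the units of the state.
- observe(): the state, without advancing time (a new reading comes with each control period).
- get_image(name): name is "scene" or "top"; returns a dict with "image" (384x512x3 uint8, red, green, blue), "range_z" (384x512 float32, mm along the optical axis (not along the pixel's ray), 0 where there is no reading), "K" (3x3 intrinsics, pixels), "R" (3x3) and "t" (3): a world point X has camera coordinates R X + t. Camera axes: x right, y down, z forward; pixel columns grow to the right and rows downward; lengths in mm; the calibration is good to about 2 mm. A picture is of the moment at which its call begins.
- workorder.finish_job(): hands the job in, once; it reports no verdict.
The state is a dict: "time": time; "q": joint angles; "joint_velocities": joint speeds; "tau": joint torques, N m; "eef_pos": TCP position; "tool_rot": TCP orientation; "force": force on the tool from outside, world axes, zero at the start; "moment": the same for the moment, N m; "grip_width": finger opening in mm.
Only numpy, scipy, OpenCV 4.12 (cv2) and the standard library are available. Lean on these libraries where they do the work, as an engineer would, in place of code of your own. Each camera call takes 0.05 s, during which the arm holds its last target. There are 200 camera calls.

TASK

Load the heel press: swing its arm clear of the bed all the way to the stop, stand every wooden heel waiting on the table upright on the press bed so that each will be wholly beneath the arm's round pressing plate, then swing the arm back over them, fully home. Only after that take the key from its rack, push it fully into the slot of the key switch and turn it clockwise to its stop; leave it in there. Leave the spool, bowl, mug and jar where they stand.

Things in the scene. Friction and masses are not known exactly. Their poses are not given: they have to be found in the camera images.
- press_arm (a joint): angle of the green bench press's swing arm, rad: 0 = home, arm over the bed; grows to 1.45 (stop) as the arm swings away to the press's left (+y side when the press is square to the robot), clockwise seen from above. The hinge is vertical, stiff with friction (about 0.25 N m), and the arm stays where it is left.
- swing_grip (a point): point on the axis of the arm's grip, 20 mm below its top; the grip is a vertical black round bar, 24 mm in diameter, standing 75 mm up from the top of the arm (arm top 145 mm, grip top 220 mm above the table), 220 mm from the hinge axis
- swing_hinge (a point): point on the vertical hinge axis of the arm, at the height of the handle point (200 mm above the table); the column below is 60 mm in diameter, its hub 80 mm
- plate (a point): centre of the underside of the arm's round steel pressing plate, which has radius 90 mm and is 15 mm thick; 180 mm from the hinge axis, 98 mm above the table; with the arm home it is centred over the bed
- bed_centre (a point): centre of the top of the press bed, a flat steel plate 200 x 200 mm, 36 mm above the table; its x points from the bed to the arm's column (180 mm away), y to the side where the arm swings clear, z up
- heel1: wooden slipper heel, a D-shaped upright block: 38 mm wide across its y (two parallel flat sides), 37 mm long in x (flat face at x = -18, round back of radius 19 about the origin axis), 42 mm tall, 42 to 84 g, rubber tip underneath. Origin: centre of the underside on the axis of the round back; z up. Two to four are present; an absent one reads None
- heel2: wooden slipper heel, a D-shaped upright block: 38 mm wide across its y (two parallel flat sides), 37 mm long in x (flat face at x = -18, round back of radius 19 about the origin axis), 42 mm tall, 42 to 84 g, rubber tip underneath. Origin: centre of the underside on the axis of the round back; z up. Two to four are present; an absent one reads None
- heel3: wooden slipper heel, a D-shaped upright block: 38 mm wide across its y (two parallel flat sides), 37 mm long in x (flat face at x = -18, round back of radius 19 about the origin axis), 42 mm tall, 42 to 84 g, rubber tip underneath. Origin: centre of the underside on the axis of the round back; z up. Two to four are present; an absent one reads None
- heel4: wooden slipper heel, a D-shaped upright block: 38 mm wide across its y (two parallel flat sides), 37 mm long in x (flat face at x = -18, round back of radius 19 about the origin axis), 42 mm tall, 42 to 84 g, rubber tip underneath. Origin: centre of the underside on the axis of the round back; z up. Two to four are present; an absent one reads None
- key: key, 74 mm tall, standing upright in its wooden rack (60 x 50 mm, 40 mm high, slot 24 x 10 mm). Steel blade 20 mm (x) by 6 mm (y), 26 mm long; then a collar 34 x 16 mm, 6 mm high, that rests on rack or switch; above it a flat brass bow 36 mm (x) by 9 mm (y), 42 mm tall. Origin: centre of the blade's lower end; z up. Same when turned half round
- slot (a point): mouth of the slot in the steel cylinder on the grey switch box (90 x 80 mm, 40 mm high), 72 mm above the table; the slot runs along this frame's x and turns with the cylinder: 22.5 by 8.5 mm, 29 mm deep
- barrel (a joint): angle of the switch cylinder, rad: 0 = off, grows clockwise seen from above to the stop at 1.3 = on; stays where it is left (friction about 0.04 N m)
- spool: bystander: wooden thread spool, 40 mm across, 50 mm tall, waisted, standing among the heels; origin under its centre
- bead_bowl: bystander: white bowl, 84 mm across, 34 mm high; origin under its centre
- mug: bystander: blue mug, 76 mm across, 90 mm high; origin under its centre
- glue_jar: bystander: amber jar, 64 mm across, 75 mm high; origin under its centre
Mind the look-alikes: they are no part of the job. Of the things like the key, leave any that is red; of the rest the smaller one is meant.

How it is judged (in metres and radians):
On the way, in this order (a step that is already met when the one before it is completed fails the run):
1. the arm is swung clear of the bed (beyond 1.25 rad) (value of joint press_arm above 1.25 rad), for 0.2 s.
2. with the arm clear, every heel stands upright and released on the bed, within 68 mm of its centre (value of joint press_arm above 1.2 rad and horizontal distance between each of heel1, heel2, heel3, heel4 and bed_centre below 0.068 m and z of heel1 in the frame of bed_centre between -0.006 and 0.006 m and angle between each of heel1, heel2, heel3, heel4's own z axis and vertical below 0.12 rad and linear speed of each of heel1, heel2, heel3, heel4 below 0.03 m/s and z of heel2 in the frame of bed_centre between -0.006 and 0.006 m and z of heel3 in the frame of bed_centre between -0.006 and 0.006 m and z of heel4 in the frame of bed_centre between -0.006 and 0.006 m and contact force between each of heel1, heel2, heel3, heel4 and the fingers below 0.1 N), for 0.2 s.
3. the arm is swung home over the bed (below 0.08 rad) (value of joint press_arm below 0.08 rad), for 0.2 s.
4. with the arm home, the key is fully in the slot of the switch (value of joint press_arm below 0.08 rad and horizontal distance between key and slot below 0.006 m and z of key in the frame of slot below -0.021 m and angle between key's own z axis and vertical below 0.15 rad), for 0.1 s.
5. with the arm home, the key in the slot has turned the switch past 1.1 rad (all of step 4 and value of joint barrel above 1.1 rad), for 0.2 s.
At the end, for the whole second after the job is handed in: every heel present stands upright (within 0.12 rad) at rest on the bed with its origin within 68 mm of the bed's centre; the arm is home (below 0.08 rad) and still; the key is in the slot at least 21 of its 26 mm, upright, and the switch reads over 1.1 rad (all of step 5 and horizontal distance between each of heel1, heel2, heel3, heel4 and bed_centre below 0.068 m and z of heel1 in the frame of bed_centre between -0.006 and 0.006 m and angle between each of heel1, heel2, heel3, heel4's own z axis and vertical below 0.12 rad and linear speed of each of heel1, heel2, heel3, heel4 below 0.03 m/s and z of heel2 in the frame of bed_centre between -0.006 and 0.006 m and z of heel3 in the frame of bed_centre between -0.006 and 0.006 m and z of heel4 in the frame of bed_centre between -0.006 and 0.006 m and velocity of joint press_arm below 0.05 rad/s); the robot touches nothing.
It fails at once if a bystander (spool, bowl, mug or jar) is shifted more than 50 mm or tipped over (distance of any of spool, bead_bowl, mug, glue_jar from where it was at the start of the episode above 0.05 m or angle between any of spool, bead_bowl, mug, glue_jar's own z axis and vertical above 0.6 rad).
Of heel1, heel2, heel3, heel4 only 2 to 4 are there at a start; the rules pass over those that are not, and their reading is None.
At some moment in a run one of heel1, heel2, heel3, heel4 may be knocked a few centimetres aside while the robot is not near it.
It also fails if it takes over 210 s, if anything falls off the work surface, if the arm or the gripper's body presses on something with over 40 N, if the wrist force passes 120 N, or if a joint passes its speed limit or range.

## Working session

There is one attempt and no reset: what is moved stays moved. The work goes in short steps, Python scripts to look and compute and a shell command to move; the robot and the scene stay as the last step left them, time stands still between calls to the robot, and variables do not carry over. Pictures are saved under pics/ and viewed, about 12 in all and at most 16, crops included, and the job is handed in when it is done.

```bash
mkdir -p pics; cat > h.py <<'E'
import numpy as np, cv2
from plant import observe, get_image, workorder, robot
def snap(name,fn=None):
    d=get_image(name)
    if fn: cv2.imwrite('pics/'+fn,d['image'][:,:,::-1])
    z=d['range_z']; K,R,t=map(np.array,(d['K'],d['R'],d['t']))
    v,u=np.mgrid[:384,:512]
    c=np.stack([(u-K[0,2])/K[0,0]*z,(v-K[1,2])/K[1,1]*z,z],-1)
    d['P']=(c-t.reshape(3))@R   # world points
    d['P'][z==0]=np.nan
    return d
E
python3 - <<'E'
from h import *
for n in('top','scene'):
    d=snap(n,n+'0.png'); np.savez(n+'0.npz',**{k:d[k] for k in('image','P')}); print(n,d['K'],d['R'],d['t'])
s=observe(); print(s['time'],s['eef_pos'],s['tool_rot'],s['grip_width'])
E
```

```text
top [[398.60067401   0.         254.50645927]
 [  0.         398.60067401 196.87451195]
 [  0.           0.           1.        ]] [[-6.59698906e-04 -9.99981930e-01  5.97529721e-03]
 [-9.92189836e-01 -9.07957662e-05 -1.24737005e-01]
 [ 1.24735293e-01 -6.01091803e-03 -9.92171848e-01]] [  32.11237086  475.21865873 1234.63210043]
scene [[459.5997638    0.         251.72483696]
 [  0.         459.5997638  187.92008835]
 [  0.           0.           1.        ]] [[ 0.84139421  0.54033779  0.00953211]
 [ 0.30905634 -0.46663216 -0.82869693]
 [-0.44332828  0.70020676 -0.55961642]] [-417.39645639   -1.67816707 1614.48861365]
0.1 [ 161.95577724 -499.00745218  230.59835195] [[ 9.51159972e-01  3.08698100e-01 -4.36057987e-04]
 [ 3.08698408e-01 -9.51158966e-01  1.38366885e-03]
 [ 1.23754810e-05 -1.45070083e-03 -9.99998948e-01]] 85.36371207846828
```

View pics/top0.png

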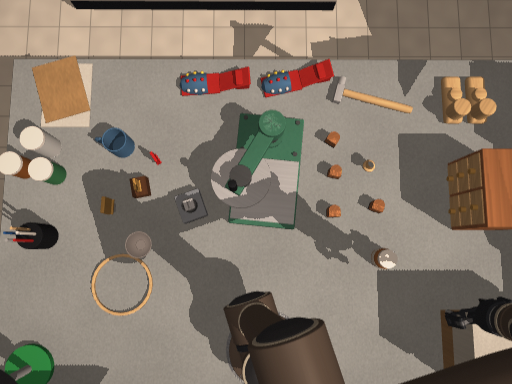

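View pics/scene0.png

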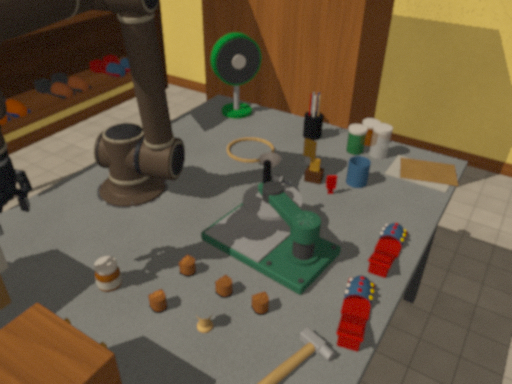

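The top view shows four heels at about (333,138), (335,171), (334,211) and (377,206), with the spool at (369,166) and the jar at (386,259). The press hub is at (271,123), its grip at (235,185), and the switch at (191,205). Key candidates are the one in the rack at (140,187), a brass one at (108,206) and a red one at (155,157). I'll crop in on these.

```bash
python3 - <<'E'
from h import *
t=np.load('top0.npz'); s=np.load('scene0.npz')
a=t['image'][130:230,85:215]; b=s['image'][120:210,240:390]; c=t['image'][120:225,310:400]
f=lambda i,w,h:cv2.resize(i,(w,h),interpolation=cv2.INTER_CUBIC)
im=np.vstack([np.hstack([f(a,390,300),f(b,410,300)]),np.hstack([f(c,257,300),f(t['image'][95:235,210:310],543,300)*1])])
cv2.imwrite('pics/crop1.png',im[:,:,::-1])
P=t['P']
for n,(u,v) in dict(h1=(333,138),h2=(335,171),h3=(334,211),h4=(377,206),spool=(369,166),rackkey=(140,187),lying=(108,206),red=(155,157),sw=(191,205),hub=(271,123),grip=(233,184),bowl=(138,244),mug=(118,142),jar=(386,259)).items():
    q=P[v-12:v+13,u-12:u+13].reshape(-1,3); q=q[~np.isnan(q[:,0])]
    top=q[:,2].max(); m=q[:,2]>top-6
    print(n,P[v,u].round(),'top',top.round(1),q[m].mean(0).round(1),m.sum(),np.ptp(q[m],0).round())
E
```

```text
h1 [ 664. -219.   43.] top 48.8 [ 666.1 -220.1   44.9] 52 [39. 36.  6.]
h2 [ 557. -224.   41.] top 48.5 [ 558.1 -225.    44.6] 58 [36. 39.  6.]
h3 [ 429. -216.   44.] top 47.3 [ 431.8 -217.2   43.4] 88 [35. 35.  6.]
h4 [ 445. -351.   45.] top 49.3 [ 449.2 -357.3   44.8] 38 [38. 35.  6.]
spool [ 574. -334.   35.] top 54.3 [ 574.5 -327.3   51.2] 5 [28. 13.  6.]
rackkey [504. 390.  49.] top 92.6 [511.9 398.2  89.1] 20 [28. 12.  6.]
lying [442. 480.  68.] top 107.2 [443.9 484.7 103.7] 47 [48. 13.  6.]
red [594. 340.  75.] top 78.3 [598.  346.3  74.6] 25 [29. 21.  6.]
sw [445. 226.  73.] top 77.0 [450.2 234.2  73.4] 80 [43. 40.  6.]
hub [675. -15. 163.] top 167.0 [678.7 -17.7 162.4] 202 [69. 70.  6.]
grip [486.  91. 221.] top 225.3 [489.2  93.8 221.3] 38 [19. 22.  6.]
bowl [327. 403.   4.] top 39.5 [325.4 391.3  35.6] 46 [74. 76.  6.]
mug [660. 480.   5.] top 95.6 [633.7 448.8  91.8] 31 [66. 62.  6.]
jar [ 281. -362.   76.] top 82.9 [ 284.6 -364.4   78.4] 61 [50. 46.  6.]
```

View pics/crop1.png

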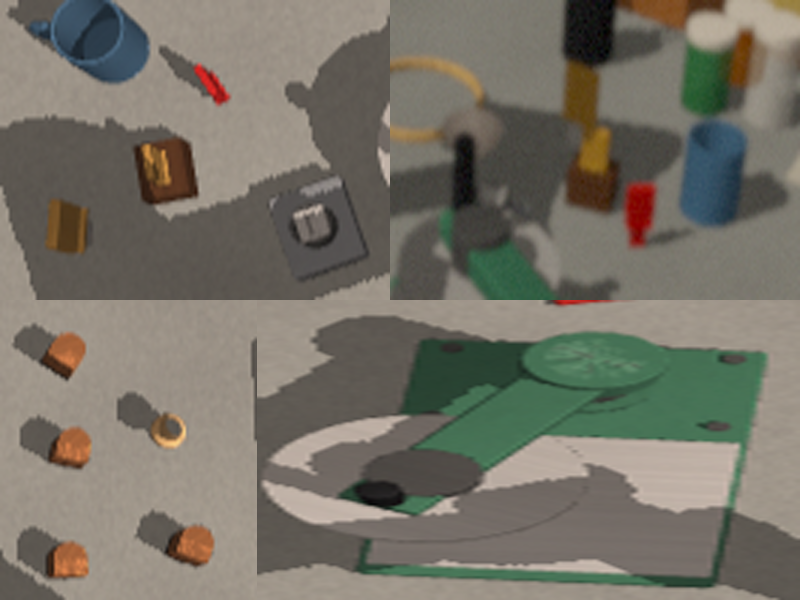

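The rack key at (140,187) is the smaller brass one, top at about 89 mm. The one at (108,206) is larger (about 104 mm tall, 48 mm wide), and the third at (155,157) is red. So the rack key is the right one. Next I'll measure poses precisely.

```bash
cat >> h.py <<'E'
def rect(q):
    (cx,cy),(w,h),a=cv2.minAreaRect(q[:,:2].astype(np.float32))
    if w<h: w,h,a=h,w,a+90
    return np.round([cx,cy,w,h,(a+90)%180-90],1)   # centre, long, short, long-axis yaw
def pts(d,x,y,r,lo,hi):
    q=d['P'].reshape(-1,3)
    with np.errstate(invalid='ignore'):
        m=(abs(q[:,0]-x)<r)&(abs(q[:,1]-y)<r)&(q[:,2]>lo)&(q[:,2]<hi)
    return q[m]
def go(x,y,z,yaw=None):
    "needed turn about tool z (deg), then shift (cm) in tool axes after the turn; yaw = jaw (tool y) direction mod 180"
    s=observe(); R=np.array(s['tool_rot']); p=np.array(s['eef_pos'])
    cur=np.degrees(np.arctan2(R[1,1],R[0,1]))
    tr=0 if yaw is None else -((yaw-cur+90)%180-90)
    a=np.radians(cur-tr); ty=np.array([np.cos(a),np.sin(a),0]); tz=np.array([0,0,-1.]); tx=np.cross(ty,tz)
    d=(np.array([x,y,z])-p)/10
    print('pos',p.round(1),'jaw yaw',round(cur,1),'tilt',R[:2,2].round(3),'q',np.round(s['q'],0),'t',s['time'])
    print('turn',round(tr,1),'or',round(tr-180*np.sign(tr),1),'shift cm',np.round([d@tx,d@ty,d@tz],2))
E
python3 - <<'E'
from h import *
D={n:np.load(n+'0.npz') for n in('top','scene')}
for n,(x,y) in dict(h1=(664,-220),h2=(557,-225),h3=(430,-217),h4=(447,-355)).items():
    for c in D: q=pts(D[c],x,y,32,35,49); print(n,c,len(q),rect(q),q.mean(0).round(1))
for c in D:
    print(c,'key bow',rect(pts(D[c],510,396,30,60,100)),'rack',rect(pts(D[c],510,396,45,30,45)))
    print(c,'switchbox',rect(pts(D[c],448,232,65,30,46)),'cyl',rect(pts(D[c],448,232,35,66,80)),pts(D[c],448,232,35,66,80)[:,2].mean())
    print(c,'hub',rect(pts(D[c],678,-17,50,150,175)),pts(D[c],678,-17,50,155,175)[:,2].mean(),'grip',rect(pts(D[c],489,93,25,213,230)))
    q=pts(D[c],560,0,190,6,45);print(c,'base',rect(q))
    q=pts(D[c],520,-40,150,28,46);print(c,'bed',rect(q),q[:,2].mean(),np.ptp(q,0))
    q=pts(D[c],510,60,130,104,128);print(c,'plate',cv2.minEnclosingCircle(q[:,:2].astype(np.float32)))
E
```

```text
h1 top 123 [ 669.6 -222.5   37.7   37.4  -34.5] [ 667.5 -220.6   42.4]
h1 scene 190 [ 663.6 -223.1   41.9   38.6  -38.8] [ 664.5 -224.    42.7]
h2 top 133 [ 561.5 -225.3   38.5   38.   -14.5] [ 559.1 -224.1   42.1]
h2 scene 175 [ 557.6 -225.6   39.8   38.7   76.6] [ 556.4 -228.    42.5]
h3 top 131 [ 433.9 -216.8   37.2   35.    89.9] [ 431.5 -217.    42.1]
h3 scene 151 [ 428.6 -217.9   42.1   36.   -87.1] [ 428.5 -220.7   42.7]
h4 top 129 [ 450.5 -357.4   37.6   36.    63.2] [ 449.2 -356.1   41.7]
h4 scene 193 [ 446.1 -357.3   39.6   37.7  -19.4] [ 446.4 -358.8   42.6]
top key bow [509.1 397.5  34.9   9.5  13.4] rack [509.9 398.1  60.7  51.3  10.6]
top switchbox [448.7 234.2  90.2  80.2  20.1] cyl [448.2 232.8  43.3  42.6   4.5] 71.41036700897709
top hub [678.1 -17.4  79.1  78.1  23.4] 160.30042313435612 grip [489.5  94.   22.1  21.8   1.2]
top base [561.9   0.6 378.1 375.1  89.9]
top bed [532.   -3.4 295.9 208.5  -5.5] 34.837229881295066 [293.27033586 227.87167869  17.88805097]
top plate ((547.5892333984375, 52.83607864379883), 121.09300994873047)
scene key bow [505.8 395.9  36.   15.6   5.2] rack [505.5 395.3  60.8  59.4  11.8]
scene switchbox [465.3 271.1  22.   20.8 -60.9] cyl [444.9 234.8  40.5  37.   36.4] 72.85149019405817
scene hub [674.2 -18.7  80.4  79.9  76.9] 161.18432939091002 grip [485.8  93.3  21.9  20.8 -84.7]
scene base [561.    8.8 372.7 362.8  -1.8]
scene bed [528.5 -12.1 303.3 199.1  -6.5] 36.08945886035502 [297.30827916 228.83797613  17.9518895 ]
scene plate ((537.3812866210938, 52.9588623046875), 115.33185577392578)
```

```bash
python3 -m creep '[[[0,0,-8.2,0,0,-2,-1],[0,0,-8.2,0,0,-2,-1],[0,0,-8.2,0,0,-2,-1],[0,0,-8.2,0,0,-1,-1],[0,0,-8.2,0,0,0,-1]]]' 30
python3 -m creep '[[[0,0,-8.2,0,0,0,-1],[0,0,-8.2,0,0,0,-1],[0,0,-8.2,0,0,0,-1],[0,0,-8.2,0,0,0,-1],[0,0,-8.2,0,0,0,-1]]]'
python3 -m creep '[[[0,0,-8.2,0,0,0,-1],[0,0,-8.2,0,0,0,-1],[0,0,-8.2,0,0,0,-1],[0,0,-8.2,0,0,0,-1],[0,0,-8.2,0,0,0,-1]]]'
python3 -m creep '[[[0,0,-8.2,0,0,0,-1],[0,0,0,0,0,0,-1]]]'
python3 -c "
from h import *
go(487.6,93.7,300,59.4)"
```

```text
time: 0.6
eef_pos: [162.2, -499.8, 302.7]
tool_rot: [[0.51, 0.86, 0.001], [0.86, -0.51, -0.002], [-0.001, 0.001, -1.0]]
force: [0.8, 0.4, 0.8]
grip_width: 85.3
time: 1.1
eef_pos: [162.0, -499.2, 300.8]
tool_rot: [[-0.179, 0.984, -0.0], [0.984, 0.179, 0.001], [0.001, -0.0, -1.0]]
force: [-0.2, -1.2, 0.5]
grip_width: 85.2
time: 1.6
eef_pos: [162.0, -499.2, 300.8]
tool_rot: [[-0.781, 0.625, -0.0], [0.625, 0.781, 0.001], [0.001, 0.001, -1.0]]
force: [0.8, -0.2, -0.1]
grip_width: 85.4
time: 1.8
eef_pos: [162.0, -499.2, 300.9]
tool_rot: [[-0.859, 0.512, -0.0], [0.512, 0.859, 0.001], [0.001, 0.001, -1.0]]
force: [-0.3, -0.3, -0.4]
grip_width: 85.5
pos [ 162.  -499.2  300.9] jaw yaw 59.2 tilt [-0.     0.001] q [-72.   8.   7.  89.   0. -41.] t 1.8
turn -0.2 or 179.8 shift cm [ 2.16 67.61  0.09]
```

```bash
for i in 1; do python3 -m creep '[[[0,0,0,0.15,4.5,0,-1],[0,0,0,0.15,4.5,0,-1],[0,0,0,0.15,4.5,0,-1],[0,0,0,0.15,4.5,0,-1],[0,0,0,0.15,4.5,0,-1]]]' >/dev/null; python3 -m creep '[[[0,0,0,0.15,4.5,0,-1],[0,0,0,0.15,4.5,0,-1],[0,0,0,0.15,4.5,0,-1],[0,0,0,0.15,4.5,0,-1],[0,0,0,0.15,4.5,0,-1]]]'>/dev/null; python3 -m creep '[[[0,0,0,0.15,4.5,0,-1],[0,0,0,0.15,4.5,0,-1],[0,0,0,0.15,4.5,0,-1],[0,0,0,0.15,4.5,0,-1],[0,0,0,0,4.5,0,-1]]]'>/dev/null; python3 -m creep '[[[0,0,0,0,0,0,-1]]]'; done
python3 -c "
from h import *
go(487.6,93.7,181,59.4)"
```

```text
time: 3.4
eef_pos: [491.7, 95.0, 299.6]
tool_rot: [[-0.859, 0.511, -0.002], [0.511, 0.859, 0.001], [0.002, -0.0, -1.0]]
force: [0.4, -0.4, 0.6]
grip_width: 85.3
pos [491.7  95.  299.6] jaw yaw 59.2 tilt [-0.002  0.001] q [11.  5.  4. 89.  0. 42.] t 3.4
turn -0.2 or 179.8 shift cm [ 0.28 -0.32 11.86]
```

```bash
python3 -m creep '[[[0,0,0,0.28,-0.3,2,-1],[0,0,0,0,0,3,-1],[0,0,0,0,0,3,-1],[0,0,0,0,0,2.4,-1],[0,0,0,0,0,1.4,-1]]]'; python3 -m creep '[[[0,0,0,0,0,0,0],[0,0,0,0,0,0,0.2],[0,0,0,0,0,0,1],[0,0,0,0,0,0,1],[0,0,0,0,0,0,1]]]' 25;python3 -m creep '[[[0,0,0,0,0,0,1],[0,0,0,0,0,0,1],[0,0,0,0,0,0,1]]]'
```

```text
time: 3.9
eef_pos: [484.6, 89.3, 181.1]
tool_rot: [[-0.857, 0.516, -0.003], [0.516, 0.857, -0.001], [0.002, -0.002, -1.0]]
force: [-0.5, 0.5, 0.3]
grip_width: 85.5
time: 4.4
eef_pos: [486.7, 90.2, 184.6]
tool_rot: [[-0.859, 0.513, 0.002], [0.513, 0.859, 0.001], [-0.002, 0.002, -1.0]]
force: [-0.5, 1.1, 5.7]
grip_width: 23.6
time: 4.7
eef_pos: [486.7, 90.2, 184.6]
tool_rot: [[-0.859, 0.512, 0.003], [0.512, 0.859, 0.001], [-0.002, 0.002, -1.0]]
force: [-0.7, 1.0, 6.5]
grip_width: 23.7
```

```bash
python3 -m creep '[[[0,0,2.5,-0.02,0.95,0,1],[0,0,4.9,-0.08,1.88,0,1],[0,0,4.9,-0.08,1.88,0,1],[0,0,0,0,0,0,1]]]'
cat >> h.py <<'E'
H=np.array([676,-18.])
def arm():
    s=observe(); p=np.array(s['eef_pos'][:2])-H; print('r',np.hypot(*p).round(1),'armyaw',np.degrees(np.arctan2(p[1],p[0])).round(1),'jaw',np.degrees(np.arctan2(s['tool_rot'][1][1],s['tool_rot'][0][1])).round(1),'F',np.round(s['force'],1),'t',s['time'])
E
python3 -c "
from h import *
arm()"
```

```text
time: 5.1
eef_pos: [515.3, 129.7, 184.6]
tool_rot: [[-0.729, 0.684, 0.002], [0.684, 0.729, 0.003], [0.001, 0.003, -1.0]]
force: [-4.0, 1.7, 9.2]
grip_width: 23.0
r 218.3 armyaw 137.4 jaw 46.8 F [-4.   1.7  9.2] t 5.1
```

```bash
python3 -m creep '[[[0,0,4.9,-0.08,1.88,0,1],[0,0,4.9,-0.08,1.88,0,1],[0,0,4.9,-0.08,1.88,0,1],[0,0,4.9,-0.08,1.88,0,1],[0,0,0,0,0,0,1]]]'
python3 -m creep '[[[0,0,4.9,-0.08,1.88,0,1],[0,0,4.9,-0.08,1.88,0,1],[0,0,4.9,-0.08,1.88,0,1],[0,0,4.9,-0.08,1.88,0,1],[0,0,0,0,0,0,1]]]'|grep force
python3 -c "
from h import *
arm()"
```

```text
time: 5.6
eef_pos: [575.5, 175.8, 184.6]
tool_rot: [[-0.458, 0.889, 0.002], [0.889, 0.458, 0.005], [0.003, 0.004, -1.0]]
force: [-3.4, 7.7, 6.9]
grip_width: 23.1
force: [-0.4, 8.1, 5.2]
r 218.2 armyaw 97.5 jaw 7.7 F [-0.4  8.1  5.2] t 6.1
```

```bash
python3 -m creep '[[[0,0,3,-0.03,1.15,0,1],[0,0,2,-0.02,0.8,0,1],[0,0,0,0,0,0,1]]]'
python3 -m creep '[[[0,0,0.5,0,0.3,0,1],[0,0,0.5,0,0.2,0,1],[0,0,0,0,0,0,1]]]'
python3 -c "
from h import *
arm()"
```

```text
time: 6.4
eef_pos: [666.2, 200.0, 184.4]
tool_rot: [[-0.048, 0.999, 0.002], [0.999, 0.048, 0.006], [0.005, 0.003, -1.0]]
force: [-0.0, 10.2, 4.0]
grip_width: 23.0
time: 6.7
eef_pos: [670.3, 200.2, 184.5]
tool_rot: [[-0.031, 1.0, 0.002], [1.0, 0.031, 0.005], [0.005, 0.002, -1.0]]
force: [-0.4, 9.4, 3.5]
grip_width: 23.4
r 218.2 armyaw 91.5 jaw 1.8 F [-0.4  9.4  3.5] t 6.7
```

```bash
python3 -m creep '[[[0,0,1,0,0.4,0,1],[0,0,0,0,0,0,1]]]'|grep force
python3 -m creep '[[[0,0,1,0,0.4,0,1],[0,0,0,0,0,0,1]]]'
python3 -c "
from h import *
arm()"
```

```text
force: [-11.2, 8.2, 7.6]
time: 7.1
eef_pos: [671.5, 199.9, 184.3]
tool_rot: [[0.003, 1.0, -0.011], [1.0, -0.003, 0.004], [0.004, -0.011, -1.0]]
force: [-25.8, 6.5, 11.9]
grip_width: 23.4
r 217.9 armyaw 91.2 jaw -0.2 F [-25.8   6.5  11.9] t 7.1
```

Arm is at the stop. Release, lift and look.

```bash
python3 -m creep '[[[0,0,0,0,-0.65,0,1],[0,0,0,0,0,0,0],[0,0,0,0,0,0,-1],[0,0,0,0,0,0,-1],[0,0,0,0,0,-2,-1]]]' >/dev/null
python3 -m creep '[[[0,0,0,0,0,-4,-1],[0,0,0,0,0,-4,-1],[0,0,0,-4,0,0,-1],[0,0,0,-4,0,0,-1],[0,0,0,-4,0,0,-1]]]'
python3 - <<'E'
from h import *
D={n:snap(n,n+'1.png') for n in('top','scene')}
for c in D:
    q=pts(D[c],530,-8,175,26,45); print(c,'bed',rect(q),q[:,2].mean())
    q=pts(D[c],670,200,25,210,230); print('grip',rect(q) if len(q) else None)
    im=D[c]['image'].astype(int)
    for n,(x,y) in dict(h1=(664,-220),h2=(557,-225),h3=(430,-217),h4=(447,-355)).items():
        q=pts(D[c],x,y,32,35,49); print(n,len(q),rect(q) if len(q) else None)
E
```

```text
time: 8.1
eef_pos: [671.1, 76.0, 283.3]
tool_rot: [[0.005, 1.0, 0.0], [1.0, -0.005, -0.0], [-0.0, 0.0, -1.0]]
force: [0.8, 0.4, -0.5]
grip_width: 85.3
top bed [543.1 -70.1 329.9  77.6  -5.7] 33.65522494332048
grip [671.4 201.1  20.7  19.7   1.4]
h1 127 [ 668.4 -221.4   37.1   37.   -33.9]
h2 134 [ 561.  -224.9   38.6   36.6   75.6]
h3 131 [ 434.1 -217.2   38.2   35.4   89.8]
h4 132 [ 450.7 -356.4   37.4   36.9   65.8]
scene bed [547.7  -7.9 337.3 212.8  -6. ] 35.79248820325261
grip [669.3 196.8  22.4  17.9  15.5]
h1 187 [ 664.5 -223.3   37.8   37.3  -38.7]
h2 173 [ 556.3 -225.6   39.3   36.5   78.6]
h3 153 [ 428.  -219.    40.8   38.4  -86.1]
h4 192 [ 446.4 -357.5   39.9   38.4  -20.3]
```

View pics/top1.png

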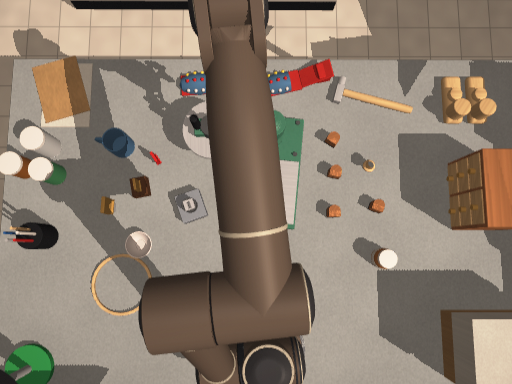

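```bash
cat >> h.py <<'E'
from scipy.optimize import least_squares
def sdf(p):
    x,y=p[:,0],abs(p[:,1])
    rnd=np.where(x>0,np.hypot(x,y)-19,y-19)
    return np.maximum(rnd,-18-x)
def dfit(q):
    "D pose (x, y, yaw) from top-face points"
    h=cv2.convexHull(q[:,:2].astype(np.float32))[:,0]; b=np.vstack([np.linspace(h[i-1],h[i],12) for i in range(len(h))])
    best=None
    for a0 in range(0,360,30):
        def f(v):
            c,s=np.cos(v[2]),np.sin(v[2]); d=b-v[:2]
            return sdf(np.c_[d@[c,s],d@[-s,c]])
        r=least_squares(f,[*b.mean(0),np.radians(a0)],loss='soft_l1')
        if best is None or r.cost<best.cost: best=r
    return np.r_[best.x[:2],np.degrees(best.x[2])%360,best.cost].round(1)
E
python3 - <<'E'
from h import *
for k in ('top','scene'):
    d=snap(k)
    for n,(x,y) in dict(h1=(666,-222),h2=(559,-225),h3=(431,-217),h4=(448,-357)).items():
        print(k,n,dfit(pts(d,x,y,32,37,49)))
go(666,-222,300,None)
E
```

```text
top h1 [ 668.3 -221.5  322.9   34.1]
top h2 [ 560.4 -225.2  346.4   28.8]
top h3 [ 432.1 -217.8  353.3   83.3]
top h4 [ 450.5 -357.3  338.8   51.1]
scene h1 [ 664.6 -222.6  323.7   37.8]
scene h2 [ 556.2 -226.3  349.1   38.8]
scene h3 [ 428.7 -218.8    5.    44.6]
scene h4 [ 446.8 -357.6  341.1   63. ]
pos [670.9  76.  283.1] jaw yaw -0.5 tilt [-0.  0.] q [ 6. 26. 29. 93.  0. 97.] t 8.3
turn 0 or 0 shift cm [-29.81  -0.25  -1.69]
```

```bash
python3 -m creep '[[[0,0,-7.8,-4,0,0,-1],[0,0,-7.8,-4,0,0,-1],[0,0,-7.8,-4,0,0,-1],[0,0,-7.8,-4,0,0,-1],[0,0,-7.8,-4,0,0,-1]]]' >/dev/null
python3 -m creep '[[[0,0,-7.8,0,0,0,-1],[0,0,-7.8,0,0,0,-1],[0,0,0,0,0,0,-1],[0,0,0,0,0,0,-1]]]' >/dev/null
python3 -c "
from h import *
go(666.4,-222,6,53.4)"
```

```text
pos [ 722.7 -111.   282.9] jaw yaw 54.2 tilt [-0.  0.] q [-9. 34. 42. 98.  0. 27.] t 9.2
turn 0.8 or -179.2 shift cm [ -2.1  -12.27  27.69]
```

```bash
python3 -m creep '[[[0,0,0.8,-0.7,-4.1,0,-1],[0,0,0,-0.7,-4.1,0,-1],[0,0,0,-0.7,-4.1,0,-1],[0,0,0,0,0,4.5,-1],[0,0,0,0,0,4.5,-1]]]' >/dev/null
python3 -m creep '[[[0,0,0,0,0,4.5,-1],[0,0,0,0,0,4.5,-1],[0,0,0,0,0,0,-1],[0,0,0,0,0,0,-1]]]' >/dev/null
python3 -c "
from h import *
go(666.4,-222,6,53.4)"
```

```text
pos [ 666.4 -222.9  103.9] jaw yaw 53.4 tilt [-0.001  0.   ] q [-18.  28.  10.  72.   0.  18.] t 10.1
turn 0.0 or -180.0 shift cm [0.05 0.07 9.79]
```

```bash
python3 -m creep '[[[0,0,0,0.05,0.07,4,-1],[0,0,0,0,0,4,-1],[0,0,0,0,0,1.6,-1],[0,0,0,0,0,0,0],[0,0,0,0,0,0,1]]]' 30
python3 -m creep '[[[0,0,0,0,0,0,1],[0,0,0,0,0,0,1],[0,0,0,0,0,0,1]]]'
python3 -m creep '[[[0,0,0,0,0,-4,1],[0,0,0,0,0,-4.5,1],[0,0,0,0,0,-4.5,1],[0,0,0,0,0,-4.5,1],[0,0,0,0,0,0,1]]]'
python3 -c "
from h import *
go(535,38,44,80)"
```

```text
time: 10.6
eef_pos: [669.0, -223.3, 10.9]
tool_rot: [[-0.804, 0.595, 0.005], [0.595, 0.804, -0.002], [-0.005, 0.001, -1.0]]
force: [1.4, -1.2, -0.3]
grip_width: 58.9
time: 10.9
eef_pos: [668.9, -223.3, 10.9]
tool_rot: [[-0.804, 0.595, 0.006], [0.595, 0.804, -0.002], [-0.005, 0.002, -1.0]]
force: [1.1, 1.8, 5.9]
grip_width: 37.3
time: 11.4
eef_pos: [669.6, -223.7, 192.5]
tool_rot: [[-0.803, 0.595, 0.014], [0.595, 0.804, -0.005], [-0.014, 0.004, -1.0]]
force: [0.6, 0.5, -0.9]
grip_width: 37.5
pos [ 669.6 -223.7  192.5] jaw yaw 53.5 tilt [ 0.014 -0.005] q [-18.  27.  19.  82.   0.  18.] t 11.4
turn -26.5 or 153.5 shift cm [17.8  23.44 14.85]
```

```bash
python3 -c "
from h import *
go(535,38,47.5)"
```

```text
pos [ 669.6 -223.7  192.5] jaw yaw 53.5 tilt [ 0.014 -0.005] q [-18.  27.  19.  82.   0.  18.] t 11.4
turn 0 or 0 shift cm [26.39 13.02 14.5 ]
```

```bash
python3 -m creep '[[[0,0,0,4.4,2.17,0,1],[0,0,0,4.4,2.17,0,1],[0,0,0,4.4,2.17,0,1],[0,0,0,4.4,2.17,0,1],[0,0,0,4.4,2.17,0,1]]]' >/dev/null
python3 -m creep '[[[0,0,0,4.4,2.17,0,1],[0,0,0,0,0,4,1],[0,0,0,0,0,4,1],[0,0,0,0,0,0,1],[0,0,0,0,0,0,1]]]' >/dev/null
python3 -c "
from h import *
go(535,38,47.5)"
```

```text
pos [531.9  38.9 103.3] jaw yaw 53.5 tilt [-0. -0.] q [  4.  10. -15.  65.  -0.  41.] t 12.4
turn 0 or 0 shift cm [-0.31  0.11  5.58]
```

```bash
python3 -m creep '[[[0,0,0,-0.31,0.11,2.5,1],[0,0,0,0,0,2,1],[0,0,0,0,0,0.8,1],[0,0,0,0,0,0.25,1],[0,0,0,0,0,0,1]]]'
python3 -m creep '[[[0,0,0,0,0,0,0],[0,0,0,0,0,0,-0.27],[0,0,0,0,0,0,-0.27],[0,0,0,0,0,-1,-0.27]]]'
python3 -m creep '[[[0,0,0,0,0,-4,-0.27],[0,0,0,0,0,-4.5,-0.5],[0,0,0,0,0,-4.5,-1],[0,0,0,0,0,0,-1]]]'
python3 -c "
from h import *
d=snap('scene');print(dfit(pts(d,535,38,35,70,90)))
go(558.3,-225.8,6,78)"
```

```text
time: 12.9
eef_pos: [536.1, 37.9, 48.2]
tool_rot: [[-0.803, 0.595, 0.002], [0.595, 0.803, 0.0], [-0.001, 0.001, -1.0]]
force: [0.4, 0.2, -0.7]
grip_width: 37.5
time: 13.3
eef_pos: [534.3, 38.0, 56.3]
tool_rot: [[-0.804, 0.595, -0.002], [0.595, 0.804, -0.0], [0.001, -0.001, -1.0]]
force: [-0.2, 0.1, -0.3]
grip_width: 54.2
time: 13.7
eef_pos: [538.0, 38.3, 194.4]
tool_rot: [[-0.804, 0.595, 0.011], [0.595, 0.804, 0.001], [-0.008, 0.007, -1.0]]
force: [1.5, 0.2, -0.1]
grip_width: 85.0
[532.   38.2 325.2  62.7]
pos [537.1  38.2 191.3] jaw yaw 53.5 tilt [0.008 0.001] q [ 4.  8. -6. 75.  0. 41.] t 13.75
turn -24.5 or 155.5 shift cm [ -7.57 -25.38  18.53]
```

```bash
python3 -m creep '[[[0,0,-8.17,0,0,0,-1],[0,0,-8.17,0,0,0,-1],[0,0,-8.17,0,0,0,-1],[0,0,0,-1.26,-4.23,0,-1],[0,0,0,-1.26,-4.23,0,-1]]]' >/dev/null
python3 -m creep '[[[0,0,0,-1.26,-4.23,0,-1],[0,0,0,-1.26,-4.23,0,-1],[0,0,0,-1.26,-4.23,0,-1],[0,0,0,-1.26,-4.23,0,-1],[0,0,0,0,0,4.5,-1]]]' >/dev/null
python3 -m creep '[[[0,0,0,0,0,4.5,-1],[0,0,0,0,0,0,-1],[0,0,0,0,0,0,-1]]]' >/dev/null
python3 -c "
from h import *
d=snap('scene');print(dfit(pts(d,558,-225,45,37,49)))
go(558.3,-225.8,8,78)"
```

```text
[ 556.2 -226.1  342.8   44.6]
pos [ 556.8 -225.9   98.4] jaw yaw 78.0 tilt [ 0.001 -0.   ] q [-22.  17.  -7.  66.  -0. -10.] t 15.1
turn 0.0 or -180.0 shift cm [-0.15  0.04  9.04]
```

```bash
python3 -m creep '[[[0,0,0,-0.15,0.04,4,-1],[0,0,0,0,0,4,-1],[0,0,0,0,0,1,-1],[0,0,0,0,0,0,0],[0,0,0,0,0,0,1]]]' 30 >/dev/null
python3 -m creep '[[[0,0,0,0,0,0,1],[0,0,0,0,0,0,1],[0,0,0,0,0,0,1]]]'
python3 -m creep '[[[0,0,0,0,0,-4,1],[0,0,0,0,0,-4.5,1],[0,0,0,0,0,-4.5,1],[0,0,0,0,0,-4.5,1],[0,0,0,0,0,0,1]]]' | grep -E 'pos|width'
python3 -c "
from h import *
go(535,-38,47.5)"
```

```text
time: 15.9
eef_pos: [559.6, -226.4, 9.5]
tool_rot: [[-0.978, 0.208, 0.004], [0.208, 0.978, -0.001], [-0.004, -0.0, -1.0]]
force: [-0.3, 0.8, 6.6]
grip_width: 37.3
eef_pos: [560.7, -227.1, 190.4]
grip_width: 37.5
pos [ 560.7 -227.1  190.4] jaw yaw 78.0 tilt [ 0.012 -0.005] q [-22.  15.   3.  77.  -0. -10.] t 16.4
turn 0 or 0 shift cm [ 6.45 17.96 14.29]
```

```bash
python3 -m creep '[[[0,0,0,1.5,4.48,0,1],[0,0,0,1.5,4.48,0,1],[0,0,0,1.5,4.48,0,1],[0,0,0,1.5,4.48,0,1],[0,0,0,0,0,4,1]]]' >/dev/null
python3 -m creep '[[[0,0,0,0,0,4,1],[0,0,0,0,0,0,1],[0,0,0,0,0,0,1]]]' >/dev/null
python3 -c "
from h import *
go(535,-38,46)"
```

```text
pos [535.9 -38.2 102.3] jaw yaw 78.0 tilt [-0.001  0.   ] q [ -4.  10. -15.  65.  -0.   8.] t 17.2
turn 0 or 0 shift cm [ 0.1  -0.    5.63]
```

```bash
python3 -m creep '[[[0,0,0,0.1,0,2.5,1],[0,0,0,0,0,2,1],[0,0,0,0,0,0.85,1],[0,0,0,0,0,0.25,1],[0,0,0,0,0,0,1]]]'
python3 -m creep '[[[0,0,0,0,0,0,0],[0,0,0,0,0,0,-0.27],[0,0,0,0,0,0,-0.27],[0,0,0,0,0,-1,-0.27]]]' | grep -E 'force|width'
python3 -m creep '[[[0,0,0,0,0,-4,-0.27],[0,0,0,0,0,-4.5,-0.5],[0,0,0,0,0,-4.5,-1],[0,0,0,0,0,0,-1]]]' >/dev/null
python3 -c "
from h import *
d=snap('scene')
for x,y in((535,38),(535,-38)): print(dfit(pts(d,x,y,33,70,90)))
for x,y in((430,-218),(448,-357)): print(dfit(pts(d,x,y,40,37,49)))
go(430.4,-218.3,8,90)"
```

```text
time: 17.7
eef_pos: [536.3, -38.2, 47.1]
tool_rot: [[-0.978, 0.209, 0.002], [0.209, 0.978, -0.0], [-0.002, 0.0, -1.0]]
force: [0.5, -0.4, -1.0]
grip_width: 37.5
force: [-0.1, 0.4, -0.2]
grip_width: 54.3
[532.2  37.9 323.7  50.4]
[533.  -40.  348.4  62.4]
[ 428.8 -218.8  355.2   65.9]
[ 446.7 -357.8  339.1   71.7]
pos [537.4 -38.  190.3] jaw yaw 78.0 tilt [ 0.008 -0.001] q [-4.  8. -6. 75.  0.  8.] t 18.55
turn -12.0 or 168.0 shift cm [ 10.7  -18.03  18.23]
```

```bash
python3 -m creep '[[[0,0,-5.5,0,0,0,-1],[0,0,-5.5,0,0,0,-1],[0,0,0,2.6,-4.5,0,-1],[0,0,0,2.6,-4.5,0,-1],[0,0,0,2.6,-4.5,0,-1]]]' >/dev/null
python3 -m creep '[[[0,0,0,2.6,-4.5,0,-1],[0,0,0,0,0,4.5,-1],[0,0,0,0,0,4.5,-1],[0,0,0,0,0,0,-1],[0,0,0,0,0,0,-1]]]' >/dev/null
python3 -c "
from h import *
go(430.4,-218.3,8)"
```

```text
pos [ 431.5 -208.8   95.7] jaw yaw 89.0 tilt [-0.002  0.001] q [-26.   5. -22.  63.   0. -25.] t 19.55
turn 0 or 0 shift cm [ 0.1  -0.95  8.77]
```

```bash
python3 -m creep '[[[0,0,0,0.1,-0.95,0,-1],[0,0,0,0,0,4,-1],[0,0,0,0,0,3.8,-1],[0,0,0,0,0,1,-1],[0,0,0,0,0,0,0]]]' 30 >/dev/null
python3 -m creep '[[[0,0,0,0,0,0,1],[0,0,0,0,0,0,1],[0,0,0,0,0,0,1],[0,0,0,0,0,0,1]]]'
python3 -m creep '[[[0,0,0,0,0,-4,1],[0,0,0,0,0,-4.5,1],[0,0,0,0,0,-4.5,1],[0,0,0,0,0,-4.5,1],[0,0,0,0,0,0,1]]]' | grep -E 'pos|width'
python3 -c "
from h import *
go(459,-38,46)"
```

```text
time: 20.45
eef_pos: [432.7, -219.4, 10.0]
tool_rot: [[-1.0, 0.017, 0.004], [0.017, 1.0, -0.001], [-0.004, -0.001, -1.0]]
force: [-0.8, 0.5, 4.9]
grip_width: 37.6
eef_pos: [434.1, -220.3, 190.6]
grip_width: 37.6
pos [ 434.1 -220.3  190.6] jaw yaw 89.0 tilt [ 0.011 -0.006] q [-27.   3. -12.  74.  -0. -26.] t 20.95
turn 0 or 0 shift cm [-2.17 18.27 14.46]
```

```bash
python3 -m creep '[[[0,0,0,-0.6,4.56,0,1],[0,0,0,-0.6,4.56,0,1],[0,0,0,-0.6,4.56,0,1],[0,0,0,-0.6,4.56,0,1],[0,0,0,0,0,4,1]]]' >/dev/null
python3 -m creep '[[[0,0,0,0,0,4,1],[0,0,0,0,0,0,1],[0,0,0,0,0,0,1]]]' >/dev/null
python3 -c "
from h import *
go(459,-38,46)"
```

```text
pos [458.  -36.8 103.4] jaw yaw 89.0 tilt [-0.001  0.   ] q [ -5.   2. -24.  64.  -0.  -4.] t 21.75
turn 0 or 0 shift cm [-0.1  -0.12  5.74]
```

```bash
python3 -m creep '[[[0,0,0,-0.1,-0.12,2.5,1],[0,0,0,0,0,2,1],[0,0,0,0,0,0.9,1],[0,0,0,0,0,0.25,1],[0,0,0,0,0,0,1]]]'
python3 -m creep '[[[0,0,0,0,0,0,0],[0,0,0,0,0,0,-0.27],[0,0,0,0,0,0,-0.27],[0,0,0,0,0,-1,-0.27]]]' | grep -E 'force|width'
python3 -m creep '[[[0,0,0,0,0,-4,-0.27],[0,0,0,0,0,-4.5,-0.5],[0,0,0,0,0,-4.5,-1],[0,0,0,0,0,0,-1]]]' >/dev/null
python3 -c "
from h import *
d=snap('scene')
for x,y in((535,38),(535,-38),(459,-38)): print(dfit(pts(d,x,y,33,70,90)))
for x,y in((448,-357),): print(dfit(pts(d,x,y,40,37,49)))
go(448.6,-357.5,8,70)"
```

```text
time: 22.25
eef_pos: [460.2, -38.3, 47.6]
tool_rot: [[-1.0, 0.018, 0.002], [0.018, 1.0, -0.0], [-0.002, -0.0, -1.0]]
force: [0.3, -0.0, -0.5]
grip_width: 37.7
force: [-0.7, -0.0, 0.5]
grip_width: 54.4
[532.1  38.6 332.6  45.6]
[532.8 -39.6 347.1  56.8]
[455.8 -40.    4.   51. ]
[ 446.3 -358.1  340.1   65.9]
pos [461.3 -38.2 190.4] jaw yaw 89.0 tilt [ 0.007 -0.001] q [ -5.   0. -15.  74.   0.  -4.] t 23.1
turn 19.0 or -161.0 shift cm [ -9.73 -30.44  18.24]
```

```bash
python3 -m creep '[[[0,0,6.4,0,0,0,-1],[0,0,6.3,0,0,0,-1],[0,0,6.3,0,0,0,-1],[0,0,0,-1.4,-4.35,0,-1],[0,0,0,-1.4,-4.35,0,-1]]]' >/dev/null
python3 -m creep '[[[0,0,0,-1.4,-4.35,0,-1],[0,0,0,-1.4,-4.35,0,-1],[0,0,0,-1.4,-4.35,0,-1],[0,0,0,-1.4,-4.35,0,-1],[0,0,0,-1.4,-4.35,0,-1]]]' >/dev/null
python3 -m creep '[[[0,0,0,0,0,4.5,-1],[0,0,0,0,0,4.5,-1],[0,0,0,0,0,0,-1],[0,0,0,0,0,0,-1]]]' >/dev/null
python3 -c "
from h import *
go(448.6,-357.5,8,70)"
```

```text
pos [ 446.4 -357.    95.9] jaw yaw 70.0 tilt [-0.002  0.002] q [-39.  14. -11.  65.   0. -19.] t 24.5
turn -0.0 or 180.0 shift cm [-0.22  0.02  8.79]
```

```bash
python3 -m creep '[[[0,0,0,-0.2,0,4,-1],[0,0,0,0,0,3.8,-1],[0,0,0,0,0,1,-1],[0,0,0,0,0,0,0],[0,0,0,0,0,0,1]]]' 30 >/dev/null
python3 -m creep '[[[0,0,0,0,0,0,1],[0,0,0,0,0,0,1],[0,0,0,0,0,0,1],[0,0,0,0,0,0,1]]]'
python3 -m creep '[[[0,0,0,0,0,-4,1],[0,0,0,0,0,-4.5,1],[0,0,0,0,0,-4.5,1],[0,0,0,0,0,-4.5,1],[0,0,0,0,0,0,1]]]' | grep -E 'pos|width'
python3 -c "
from h import *
go(459,38,46)"
```

```text
time: 25.4
eef_pos: [450.6, -359.4, 10.9]
tool_rot: [[-0.94, 0.342, 0.004], [0.342, 0.94, -0.002], [-0.004, -0.001, -1.0]]
force: [-0.2, 0.5, 7.1]
grip_width: 37.5
eef_pos: [451.6, -360.4, 191.6]
grip_width: 37.7
pos [ 451.6 -360.4  191.6] jaw yaw 70.0 tilt [ 0.01  -0.008] q [-39.  12.  -1.  76.  -0. -19.] t 25.9
turn 0 or 0 shift cm [12.93 37.69 14.56]
```

```bash
python3 -m creep '[[[0,0,0,1.44,4.19,0,1],[0,0,0,1.44,4.19,0,1],[0,0,0,1.44,4.19,0,1],[0,0,0,1.44,4.19,0,1],[0,0,0,1.44,4.19,0,1]]]' >/dev/null
python3 -m creep '[[[0,0,0,1.44,4.19,0,1],[0,0,0,1.44,4.19,0,1],[0,0,0,1.44,4.19,0,1],[0,0,0,1.44,4.19,0,1],[0,0,0,0,0,4,1]]]' >/dev/null
python3 -m creep '[[[0,0,0,0,0,4,1],[0,0,0,0,0,0,1],[0,0,0,0,0,0,1]]]' >/dev/null
python3 -c "
from h import *
go(459,38,47)"
```

```text
pos [455.9  40.2 103.8] jaw yaw 70.0 tilt [-0.001 -0.   ] q [  5.   2. -24.  64.  -0.  25.] t 27.2
turn 0 or 0 shift cm [-0.37 -0.1   5.68]
```

```bash
python3 -m creep '[[[0,0,0,-0.35,-0.1,2.5,1],[0,0,0,0,0,2,1],[0,0,0,0,0,0.9,1],[0,0,0,0,0,0.2,1],[0,0,0,0,0,0,1]]]'
python3 -m creep '[[[0,0,0,0,0,0,0],[0,0,0,0,0,0,-0.27],[0,0,0,0,0,0,-0.27],[0,0,0,0,0,-1,-0.27]]]' | grep -E 'force|width'
python3 -m creep '[[[0,0,0,0,0,-4.5,-0.27],[0,0,0,0,0,-4.8,-0.5],[0,0,0,0,0,-4.8,-1],[0,0,0,0,0,-4.8,-1],[0,0,0,0,0,-4,-1]]]' >/dev/null
python3 -c "
from h import *
d=snap('scene','scene2.png')
for x,y in((535,38),(535,-38),(459,-38),(459,38)): q=pts(d,x,y,33,70,90);print(dfit(q),q[:,2].mean())
q=pts(d,490,0,140,28,46);print(rect(q))
cv2.imwrite('pics/crop2.png',cv2.resize(d['image'][90:320,120:420],(800,600))[:,:,::-1])
go(671.3,201,300,0)"
```

```text
time: 27.7
eef_pos: [460.2, 38.0, 48.7]
tool_rot: [[-0.939, 0.343, 0.002], [0.343, 0.939, 0.0], [-0.002, 0.001, -1.0]]
force: [-0.6, -0.1, -1.2]
grip_width: 37.6
force: [0.9, 0.6, -1.0]
grip_width: 54.2
[529.3  38.4 218.9  81.9] 78.4542180745314
[532.5 -39.3 353.3  75. ] 78.0703984254576
[455.7 -40.9 353.4  50.3] 78.07817301283634
[455.1  37.6 352.9  69.3] 77.89305484090725
[509.1  -2.5 261.5 211.6  -5.4]
pos [460.7  38.3 296. ] jaw yaw 70.0 tilt [0.011 0.001] q [ 5.  0. -1. 87. -0. 25.] t 28.65
turn 70.0 or -110.0 shift cm [16.27 21.06 -0.4 ]
```

View pics/crop2.png

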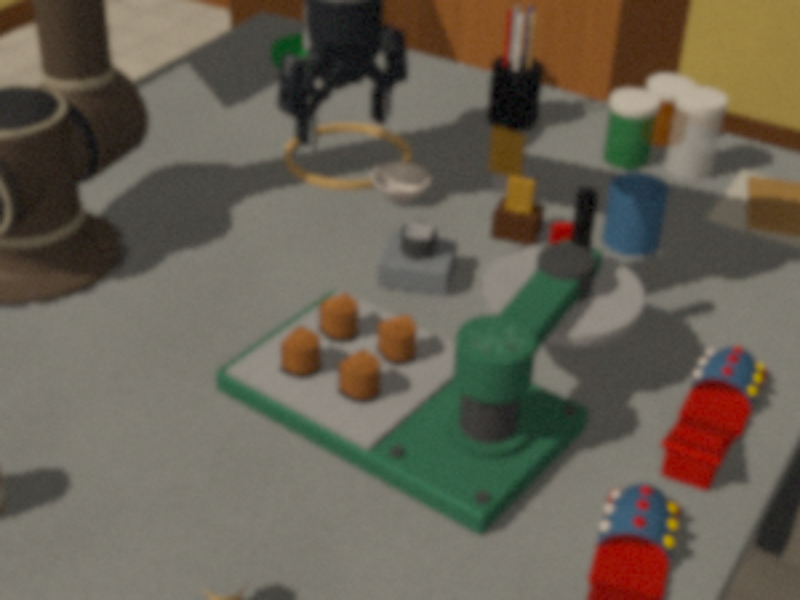

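```bash
python3 - <<'E'
from h import *
for k in('scene','top'):
    d=snap(k); P=d['P']; im=d['image'].astype(int)
    sat=im.max(2)-im.min(2)
    a=np.radians(-5.7); u=np.array([np.cos(a),np.sin(a)]); v=np.array([-u[1],u[0]])
    L=(P[...,:2]-H)@u; W=(P[...,:2]-H)@v
    with np.errstate(invalid='ignore'):
        for w in (-80,-70,0,70,85):
            m=(abs(W-w)<3)&(P[...,2]>28)&(P[...,2]<44)&(L<60)&(L>-330)
            g=m&(im[...,1]-im[...,0]>15)
            wh=m&(abs(im[...,1]-im[...,0])<=12)
            print(k,w,'all',L[m].min().round(),'white',np.percentile(L[wh],[0,1,99,100]).round() if wh.any() else None,'green min',np.sort(L[g])[:3].round())
        m=(P[...,2]>28)&(P[...,2]<44)&(L<-90)&(L>-260); print('W range',W[m&(abs(W)<130)].min(),W[m&(abs(W)<130)].max())
E
```

```text
scene -80 all -292.0 white [-291. -279.  -52.   48.] green min [-292. -291.  -80.]
scene -70 all -295.0 white [-295. -282.  -80.  -80.] green min [-77. -75. -74.]
scene 0 all -296.0 white [-290. -286.  -82.  -82.] green min [-290.  -79.  -77.]
scene 70 all -294.0 white [-294. -293.  -93.  -93.] green min [-1. -1. -1.]
scene 85 all -292.0 white [-292. -290.   53.   53.] green min [-5. -1.  2.]
W range -106.80963480893041 102.56036010526151
top -80 all -98.0 white [48. 48. 54. 54.] green min [22. 23. 25.]
top -70 all 41.0 white None green min [41. 45. 48.]Traceback (most recent call last):
  File "<stdin>", line 12, in <module>
    return umr_minimum(a, axis, None, out, keepdims, initial, where)
ValueError: zero-size array to reduction operation minimum which has no identity
```

```bash
python3 -m creep '[[[0,0,7.6,0,0,0,-1],[0,0,7.6,0,0,0,-1],[0,0,7.6,0,0,0,-1],[0,0,7.6,0,0,0,-1],[0,0,7.6,0,0,0,-1]]]' >/dev/null
python3 -m creep '[[[0,0,7.6,0,0,0,-1],[0,0,7.6,0,0,0,-1],[0,0,7.6,0,0,0,-1],[0,0,7.6,0,0,0,-1],[0,0,0,0,0,0,-1]]]' >/dev/null
python3 -m creep '[[[0,0,0,3.2,4.2,0,-1],[0,0,0,3.2,4.2,0,-1],[0,0,0,3.2,4.2,0,-1],[0,0,0,3.2,4.2,0,-1],[0,0,0,3.2,4.2,0,-1]]]' >/dev/null
python3 -m creep '[[[0,0,0,0,0,0,-1],[0,0,0,0,0,0,-1]]]' >/dev/null
python3 -c "
from h import *
go(671,200,183,1.2)"
```

```text
pos [654.3 195.9 283. ] jaw yaw 1.8 tilt [-0.005 -0.002] q [ 17.  27.  31.  94.  -0. 105.] t 30.45
turn 0.6 or -179.4 shift cm [ 0.38  1.68 10.  ]
```

```bash
python3 -m creep '[[[0,0,0.6,0.38,1.68,0,-1],[0,0,0,0,0,3,-1],[0,0,0,0,0,3,-1],[0,0,0,0,0,2.5,-1],[0,0,0,0,0,1.5,-1]]]' >/dev/null
python3 -m creep '[[[0,0,0,0,0,0,0],[0,0,0,0,0,0,0.2],[0,0,0,0,0,0,1],[0,0,0,0,0,0,1],[0,0,0,0,0,0,1]]]' 25
python3 -m creep '[[[0,0,0,0,0,0,1],[0,0,0,0,0,0,1]]]' >/dev/null
python3 -m creep '[[[0,0,-2.5,-0.02,-0.95,0,1],[0,0,-4.9,-0.08,-1.88,0,1],[0,0,-4.9,-0.08,-1.88,0,1],[0,0,-4.9,-0.08,-1.88,0,1],[0,0,0,0,0,0,1]]]'
python3 -c "
from h import *
arm()"
```

```text
time: 31.45
eef_pos: [671.0, 199.4, 188.0]
tool_rot: [[-0.017, 1.0, 0.002], [1.0, 0.017, 0.001], [0.0, 0.002, -1.0]]
force: [-1.2, -1.8, 4.9]
grip_width: 23.6
time: 32.15
eef_pos: [604.9, 187.6, 188.1]
tool_rot: [[-0.313, 0.95, 0.002], [0.95, 0.313, -0.001], [-0.001, 0.002, -1.0]]
force: [0.5, -3.0, 5.4]
grip_width: 23.3
r 217.5 armyaw 109.1 jaw 18.3 F [ 0.5 -3.   5.4] t 32.15
```

```bash
python3 -m creep '[[[0,0,-4.9,-0.08,-1.88,0,1],[0,0,-4.9,-0.08,-1.88,0,1],[0,0,-4.9,-0.08,-1.88,0,1],[0,0,-4.9,-0.08,-1.88,0,1],[0,0,0,0,0,0,1]]]' | grep force
python3 -m creep '[[[0,0,-4.9,-0.08,-1.88,0,1],[0,0,-4.9,-0.08,-1.88,0,1],[0,0,-4.9,-0.08,-1.88,0,1],[0,0,-4.9,-0.08,-1.88,0,1],[0,0,0,0,0,0,1]]]'| grep force
python3 -c "
from h import *
arm()"
python3 -m creep '[[[0,0,-4.9,-0.08,-1.88,0,1],[0,0,-4.9,-0.08,-1.88,0,1],[0,0,-4.9,-0.08,-1.88,0,1],[0,0,0,0,0,0,1]]]'| grep force
python3 -c "
from h import *
arm()"
```

```text
force: [2.6, -3.5, 5.0]
force: [6.5, -3.0, 3.3]
r 217.1 armyaw 148.2 jaw 57.3 F [ 6.5 -3.   3.3] t 33.15
force: [8.7, -3.7, 0.8]
r 217.0 armyaw 163.0 jaw 72.0 F [ 8.7 -3.7  0.8] t 33.55
```

```bash
python3 -m creep '[[[0,0,-4.9,-0.08,-1.88,0,1],[0,0,-4,-0.05,-1.5,0,1],[0,0,0,0,0,0,1]]]'| grep force
python3 -m creep '[[[0,0,-1,0,-0.4,0,1],[0,0,-1,0,-0.4,0,1],[0,0,0,0,0,0,1]]]'| grep force
python3 -c "
from h import *
arm()"
python3 -m creep '[[[0,0,-0.5,0,-0.3,0,1],[0,0,0,0,0,0,1],[0,0,0,0,0,0,1]]]'| grep force
python3 -c "
from h import *
arm()"
```

```text
force: [10.5, -1.8, 0.6]
force: [11.7, -2.4, 0.8]
r 216.8 armyaw 173.7 jaw 82.9 F [11.7 -2.4  0.8] t 34.15
force: [13.3, 8.7, 0.0]
r 216.8 armyaw 173.8 jaw 83.5 F [13.3  8.7  0. ] t 34.45
```

```bash
python3 -m creep '[[[0,0,0,0,0.25,0,1],[0,0,0,0,0,0,0],[0,0,0,0,0,0,-1],[0,0,0,0,0,0,-1],[0,0,0,0,0,-2,-1]]]'|grep force
python3 -m creep '[[[0,0,0,0,0,-4,-1],[0,0,0,0,0,-4,-1],[0,0,0,0,0,-4,-1],[0,0,0,0,0,0,-1]]]' >/dev/null
python3 - <<'E'
from h import *
D={k:snap(k) for k in('top','scene')}
f=lambda i,w,h:cv2.resize(i,(w,h),interpolation=cv2.INTER_CUBIC)
im=np.vstack([np.hstack([f(D['top']['image'][165:245,120:220],400,300),f(D['scene']['image'][140:210,240:340],400,300)]),f(D['scene']['image'][170:290,190:350],800,300)])
cv2.imwrite('pics/crop3.png',im[:,:,::-1])
for c in D:
    d=D[c]
    print(c,'key',rect(pts(d,507,396,30,60,100)),'rack',rect(pts(d,507,396,42,30,45)),'cyl',rect(pts(d,447,233,35,66,80)),'box',rect(pts(d,447,233,65,30,46)),'grip',rect(pts(d,458,4,25,212,230)))
go(507.5,396.7,300,101.5)
E
```

```text
force: [0.6, 0.2, 0.4]
top key [509.1 397.7  35.2  10.2  12.9] rack [509.3 397.8  60.9  52.1  11.2] cyl [448.  233.   43.5  42.   -3.5] box [448.8 234.4  90.7  80.3  19.8] grip [0. 0. 0. 0. 0.]
scene key [506.2 395.7  36.1  12.9   7.9] rack [505.4 394.4  63.1  56.5  16.1] cyl [444.9 232.2  48.   43.7 -59.5] box [444.5 231.8  90.9  87.   19.4] grip [458.5   1.4  24.6  20.  -62.7]
pos [456.2   5.8 327. ] jaw yaw 83.5 tilt [0.002 0.   ] q [ 1.  1.  3. 92.  0.  7.] t 35.45
turn -18.0 or 162.0 shift cm [-12.82  37.28   2.7 ]
```

View pics/crop3.png

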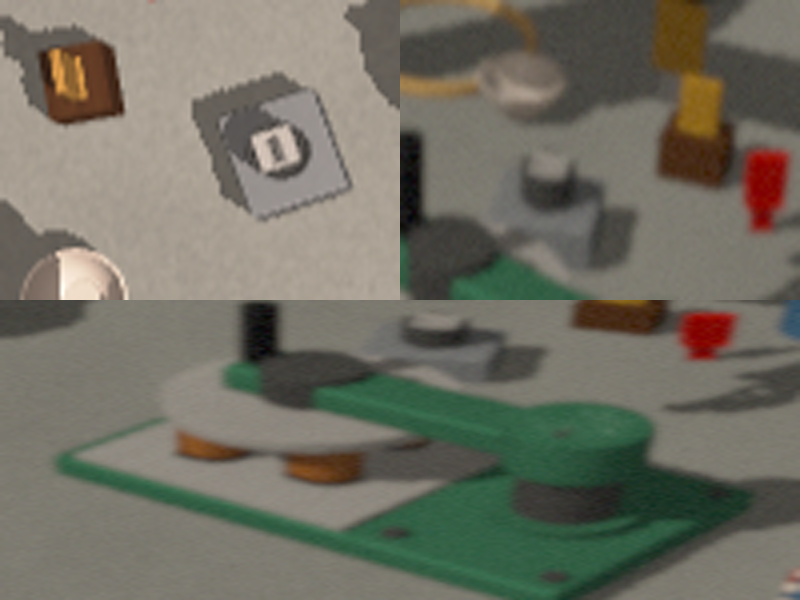

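```bash
cat >> h.py <<'E'
def ray(d,u,v,z):
    K,R,t=map(np.array,(d['K'],d['R'],d['t'])); t=t.reshape(3)
    C=-R.T@t; r=R.T@np.linalg.solve(K,np.stack([u,v,np.ones_like(u)]).astype(float)); return (C[:,None]+r*(z-C[2])/r[2])[:2].T
def plane(d,x,y,z,r=24,s=0.5):
    "rectified grey patch on the plane z: rows = +x up, cols = -y right"
    g=np.arange(r,-r,-s); X,Y=np.meshgrid(x+g,y+g,indexing='ij'); K,R,t=map(np.array,(d['K'],d['R'],d['t']))
    c=np.stack([X,Y,np.full_like(X,z)],-1)@R.T+t.reshape(3); p=c@K.T; p=(p[...,:2]/p[...,2:]).astype(np.float32)
    return cv2.remap(d['image'],p[...,0],p[...,1],cv2.INTER_CUBIC),X,Y
E
python3 - <<'E'
from h import *
out=[]
for k,x,y in(('top',448.,233.),('scene',445.,232.5)):
    d=snap(k); im,X,Y=plane(d,x,y,72)
    g=im.mean(2); out.append(cv2.resize(im,(400,400),interpolation=cv2.INTER_NEAREST))
    # fit: rotated dark rectangle template 22.5x8.5 in a bright disc
    best=[]
    for a in range(-10,60,2):
      c,s=np.cos(np.radians(a)),np.sin(np.radians(a))
      for dx in np.arange(-6,6.1,.5):
        for dy in np.arange(-6,6.1,.5):
          U=(X-x-dx)*c+(Y-y-dy)*s; V=-(X-x-dx)*s+(Y-y-dy)*c
          i=(abs(U)<11.2)&(abs(V)<4.2); o=(abs(U)<14.5)&(abs(V)<7.5)&~i
          best.append((g[o].mean()-g[i].mean(),a,x+dx,y+dy))
    best.sort(reverse=True); b=np.array(best[:15]); print(k,b.mean(0).round(2),b[0])
cv2.imwrite('pics/slot.png',np.hstack(out)[:,:,::-1])
E
```

```text
top [ 57.11  20.8  447.23 233.77] [ 57.34754079  20.         447.5        234.        ]
scene [ -3.91   0.53 441.77 232.83] [ -3.87393717   0.         443.         233.5       ]
```

View pics/slot.png

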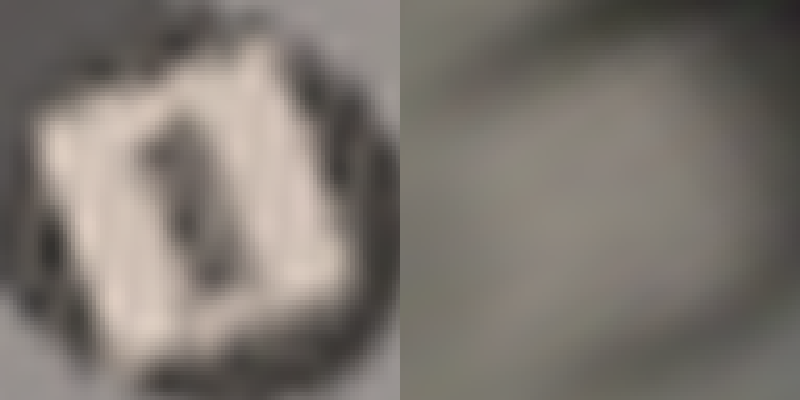

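```bash
python3 -m creep '[[[0,0,-6,0,0,0,-1],[0,0,-6,0,0,0,-1],[0,0,-6,0,0,0,-1],[0,0,0,-1.6,4.6,0,-1],[0,0,0,-1.6,4.6,0,-1]]]' >/dev/null
python3 -m creep '[[[0,0,0,-1.6,4.6,0,-1],[0,0,0,-1.6,4.6,0,-1],[0,0,0,-1.6,4.6,0,-1],[0,0,0,-1.6,4.6,0,-1],[0,0,0,-1.6,4.6,0,-1]]]' >/dev/null
python3 -m creep '[[[0,0,0,-1.6,4.6,0,-0.2],[0,0,0,0,0,4.5,-0.2],[0,0,0,0,0,4.5,-0.2],[0,0,0,0,0,4.5,-0.2],[0,0,0,0,0,0,-0.2]]]' >/dev/null
python3 -m creep '[[[0,0,0,0,0,0,-0.2]]]' >/dev/null
python3 -c "
from h import *
go(507.5,396.7,50,101.5)"
```

```text
pos [507.2 391.3 190.7] jaw yaw 101.5 tilt [-0.003 -0.002] q [38. 20.  9. 79.  0. 26.] t 37.15
turn -0.0 or 180.0 shift cm [-0.14  0.52 14.07]
```

```bash
python3 -m creep '[[[0,0,0,-0.14,0.52,4,-0.2],[0,0,0,0,0,4,-0.2],[0,0,0,0,0,0,-0.2],[0,0,0,0,0,0,-0.2]]]' >/dev/null
python3 -c "
from h import *
go(507.5,396.7,50,101.5)"
```

```text
pos [509.5 398.  114.5] jaw yaw 101.5 tilt [0.002 0.002] q [38. 21.  1. 70. -0. 27.] t 37.55
turn -0.0 or 180.0 shift cm [ 0.22 -0.09  6.45]
```

```bash
python3 -m creep '[[[0,0,0,0.1,-0.05,2.5,-0.2],[0,0,0,0,0,2.5,-0.2],[0,0,0,0,0,1.3,-0.2],[0,0,0,0,0,0,-0.2],[0,0,0,0,0,0,-0.2]]]'
python3 -m creep '[[[0,0,0,0,0,0,0.3],[0,0,0,0,0,0,0.6],[0,0,0,0,0,0,1],[0,0,0,0,0,0,1],[0,0,0,0,0,0,1]]]' 40
python3 -m creep '[[[0,0,0,0,0,0,1],[0,0,0,0,0,0,1]]]' 60
python3 -c "
from h import *
go(507.5,396.7,50,101.5)"
```

```text
time: 38.05
eef_pos: [508.5, 397.4, 50.6]
tool_rot: [[-0.98, -0.199, 0.002], [-0.199, 0.98, 0.002], [-0.002, 0.001, -1.0]]
force: [0.2, -0.5, -0.0]
grip_width: 50.9
time: 38.55
eef_pos: [507.8, 397.4, 49.3]
tool_rot: [[-0.98, -0.199, 0.001], [-0.199, 0.98, 0.002], [-0.001, 0.002, -1.0]]
force: [-1.0, 2.2, 5.3]
grip_width: 8.6
time: 38.75
eef_pos: [507.8, 397.4, 49.3]
tool_rot: [[-0.98, -0.199, 0.001], [-0.199, 0.98, 0.002], [-0.001, 0.001, -1.0]]
force: [-1.3, 1.5, 5.1]
grip_width: 8.4
pos [507.8 397.4  49.3] jaw yaw 101.5 tilt [0.001 0.002] q [38. 23. -5. 62.  0. 27.] t 38.75
turn 0.0 or -180.0 shift cm [ 0.04 -0.06 -0.07]
```

```bash
python3 -m creep '[[[0,0,0,0,0,-2,1],[0,0,0,0,0,-3,1],[0,0,0,0,0,-4,1],[0,0,0,0,0,-2,1],[0,0,0,0,0,0,1]]]'
python3 -m creep '[[[0,0,-4.5,0,0,0,1],[0,0,-4.4,0,0,0,1],[0,0,0,0,0,0,1]]]' >/dev/null
python3 -c "
from h import *
go(446,233.8,115,110.4)"
```

```text
time: 39.25
eef_pos: [508.7, 397.3, 161.6]
tool_rot: [[-0.98, -0.199, 0.004], [-0.199, 0.98, 0.003], [-0.005, 0.002, -1.0]]
force: [0.4, -0.2, -1.1]
grip_width: 8.1
pos [506.8 395.9 156.3] jaw yaw 110.4 tilt [-0.002 -0.002] q [38. 21.  6. 75. -0. 18.] t 39.55
turn -0.0 or 180.0 shift cm [ 11.35 -13.08   4.13]
```

```bash
python3 -m creep '[[[0,0,0,2.8,-3.2,0,1],[0,0,0,2.8,-3.2,0,1],[0,0,0,2.8,-3.2,0,1],[0,0,0,2.8,-3.2,0,1],[0,0,0,0,0,0,1]]]' >/dev/null
python3 -m creep '[[[0,0,0,0,0,1.5,1],[0,0,0,0,0,0,1],[0,0,0,0,0,0,1],[0,0,0,0,0,0,1]]]' >/dev/null
python3 - <<'E'
from h import *
go(446,233.8,115,110.4)
d=snap('scene'); cv2.imwrite('pics/key1.png',cv2.resize(d['image'][110:210,230:340],(660,600),interpolation=cv2.INTER_CUBIC)[:,:,::-1])
E
```

```text
pos [447.2 238.  143.3] jaw yaw 110.4 tilt [-0. -0.] q [ 28.   6. -15.  69.  -0.   8.] t 40.45
turn -0.0 or 180.0 shift cm [ 0.26 -0.36  2.83]
```

View pics/key1.png

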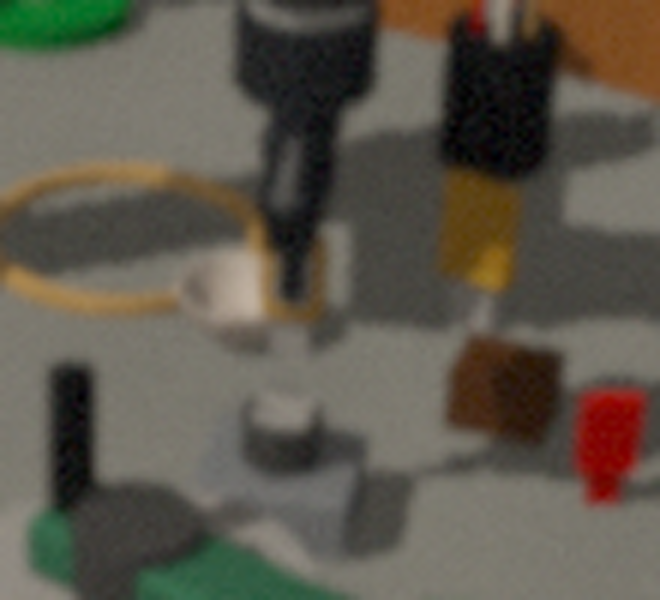

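The key hangs upright at crop (290,330), just above the cylinder at (283,410). The rack at (505,390) is empty and the big key and red key are untouched.

```bash
python3 -m creep '[[[0,0,0,0.26,-0.36,1,1],[0,0,0,0,0,1.5,1],[0,0,0,0,0,0,1],[0,0,0,0,0,0,1]]]' >/dev/null
python3 -c "
from h import *
go(446,233.8,107,110.4)
print(observe()['force'])"
```

```text
pos [445.5 233.1 118. ] jaw yaw 110.4 tilt [-0.001 -0.   ] q [ 28.   6. -18.  66.  -0.   7.] t 40.9
turn -0.0 or 180.0 shift cm [-0.07  0.05  1.1 ]
[-0.16938724  0.08834191 -0.34732861]
```

```bash
python3 -m creep '[[[0,0,0,-0.06,0.05,0.5,1],[0,0,0,0,0,0.5,1],[0,0,0,0,0,0.3,1],[0,0,0,0,0,0,1],[0,0,0,0,0,0,1]]]'; python3 -c "
from h import *
go(446,233.8,81.3,110.4);print(observe()['moment'])"
```

```text
time: 41.4
eef_pos: [446.1, 234.1, 105.2]
tool_rot: [[-0.937, -0.348, -0.0], [-0.348, 0.937, 0.0], [0.0, 0.0, -1.0]]
force: [0.1, 0.1, -0.6]
grip_width: 8.4
pos [446.1 234.1 105.2] jaw yaw 110.4 tilt [-0.  0.] q [ 28.   7. -19.  65.   0.   7.] t 41.4
turn -0.0 or 180.0 shift cm [ 0.02 -0.02  2.39]
[0.19617597 0.09455516 0.06084756]
```

No contact at 105, where the key tip should be just about at the mouth. I'll continue slowly.

```bash
for r in a; do python3 -m creep '[[[0,0,0,0,0,0.25,1],[0,0,0,0,0,0,1]]]'; python3 -m creep '[[[0,0,0,0,0,0.25,1],[0,0,0,0,0,0,1]]]'; done | grep -E 'pos|force'
```

```text
eef_pos: [446.3, 234.2, 102.7]
force: [0.3, 1.2, -2.0]
eef_pos: [446.3, 234.1, 100.1]
force: [-0.8, 1.8, -0.8]
```

```bash
(python3 -m creep '[[[0,0,0,0,0,0.4,1],[0,0,0,0,0,0.4,1],[0,0,0,0,0,0,1]]]'; python3 -m creep '[[[0,0,0,0,0,0.4,1],[0,0,0,0,0,0.4,1],[0,0,0,0,0,0,1]]]';python3 -m creep '[[[0,0,0,0,0,0.3,1],[0,0,0,0,0,0,1]]]') | grep -E 'pos|force'
```

```text
eef_pos: [446.0, 234.0, 91.6]
force: [0.3, 2.1, -2.1]
eef_pos: [446.0, 234.1, 83.6]
force: [-0.4, 3.6, -2.0]
eef_pos: [446.3, 234.2, 81.3]
force: [-0.3, 3.0, -0.1]
```

```bash
(python3 -m creep '[[[0,0,0,0,0,0.15,1],[0,0,0,0,0,0,1]]]'; python3 -m creep '[[[0,0,0,0,0,0.15,1],[0,0,0,0,0,0,1]]]') | grep -E 'pos|force'
python3 -m creep '[[[0,0,4,0,0,0,1],[0,0,6,0,0,0,1],[0,0,6,0,0,0,1],[0,0,0,0,0,0,1]]]'
python3 -c "
from h import *
go(446,234,81.3,110.4);print(observe()['moment'])"
```

```text
eef_pos: [446.4, 234.2, 81.2]
force: [-4.5, 1.3, 10.6]
eef_pos: [446.5, 234.3, 81.1]
force: [-7.4, -0.4, 22.1]
time: 43.4
eef_pos: [446.2, 234.1, 81.1]
tool_rot: [[-0.997, -0.074, 0.002], [-0.074, 0.997, 0.001], [-0.002, 0.001, -1.0]]
force: [-8.8, -0.9, 22.8]
grip_width: 8.2
pos [446.2 234.1  81.1] jaw yaw 94.3 tilt [0.002 0.001] q [ 28.   7. -21.  61.   0.  23.] t 43.4
turn -16.1 or 163.9 shift cm [ 0.02 -0.   -0.02]
[-0.29350102  1.92649357  0.02412305]
```

```bash
(python3 -m creep '[[[0,0,6,0,0,-0.15,1],[0,0,6,0,0,0,1],[0,0,6,0,0,0,1],[0,0,6,0,0,0,1],[0,0,0,0,0,0,1]]]'; python3 -m creep '[[[0,0,6,0,0,0,1],[0,0,6,0,0,0,1],[0,0,6,0,0,0,1],[0,0,6,0,0,0,1],[0,0,0,0,0,0,1]]]') | grep -E 'pos|force|width'
python3 -c "
from h import *
go(446,234,81.3,110.4);print(observe()['moment'])"
```

```text
eef_pos: [446.1, 234.1, 81.2]
force: [-5.2, 0.5, 11.3]
grip_width: 8.5
eef_pos: [446.0, 233.9, 81.2]
force: [-5.1, -1.4, 11.5]
grip_width: 8.1
pos [446.  233.9  81.2] jaw yaw 46.3 tilt [0.001 0.   ] q [ 28.   7. -21.  61.  -0.  71.] t 44.4
turn -64.1 or 115.9 shift cm [-0.    0.01 -0.01]
[-0.00719147  1.20772036 -0.07960585]
```

Turned 64°. Now on to the stop at about 74.5°.

```bash
for k in 1; do python3 -m creep '[[[0,0,4,0,0,0,1],[0,0,4,0,0,0,1],[0,0,0,0,0,0,1]]]' | grep force; python3 -c "
from h import *
go(446,234,81.3,110.4);print(observe()['moment'])"; python3 -m creep '[[[0,0,3,0,0,0,1],[0,0,2,0,0,0,1],[0,0,0,0,0,0,1]]]' | grep force; done
python3 -c "
from h import *
go(446,234,81.3,110.4);print(observe()['moment'])"
```

```text
force: [-5.8, -0.8, 13.0]
pos [445.9 233.8  81.2] jaw yaw 38.3 tilt [0. 0.] q [ 28.   7. -21.  61.  -0.  79.] t 44.7
turn -72.1 or 107.9 shift cm [-0.02  0.01 -0.01]
[-0.07255427  1.37938192  0.01119028]
force: [-6.6, -0.9, 12.6]
pos [445.7 233.8  81.2] jaw yaw 33.4 tilt [0. 0.] q [ 28.   7. -21.  61.   0.  84.] t 45.0
turn -77.0 or 103.0 shift cm [-0.03  0.01 -0.01]
[-0.10272735  1.48429509 -0.00678475]
```

```bash
python3 -m creep '[[[0,0,3,0,0,0,1],[0,0,3,0,0,0,1],[0,0,0,0,0,0,1]]]' | grep force; python3 -c "
from h import *
go(446,234,81.3,110.4);print(observe()['moment'])"; python3 -m creep '[[[0,0,3,0,0,0,1],[0,0,3,0,0,0,1],[0,0,0,0,0,0,1]]]' | grep force
python3 -c "
from h import *
go(446,234,81.3,110.4);print(observe()['moment'])"
```

```text
force: [-4.8, -0.3, 12.6]
pos [446.2 233.8  81.2] jaw yaw 27.3 tilt [ 0.001 -0.   ] q [ 28.   7. -21.  61.  -0.  90.] t 45.3
turn -83.1 or 96.9 shift cm [ 0.01  0.02 -0.01]
[-0.08748875  1.11827461 -0.03815931]
force: [-5.1, -0.5, 13.5]
pos [446.  233.8  81.2] jaw yaw 21.5 tilt [ 0.001 -0.   ] q [ 28.   7. -21.  61.  -0.  96.] t 45.6
turn -88.9 or 91.1 shift cm [-0.    0.02 -0.01]
[-0.1678799   1.16241218  1.1932149 ]
```

The stop is reached: the moment about z jumped to 1.2 N m. Back off slightly, release and retreat.

```bash
python3 -m creep '[[[0,0,-3,0,0,0,1],[0,0,0,0,0,0,1],[0,0,0,0,0,0,0.6],[0,0,0,0,0,0,0.3],[0,0,0,0,0,0,-0.3]]]'
python3 -m creep '[[[0,0,0,0,0,0,-0.3],[0,0,0,0,0,-2,-0.3],[0,0,0,0,0,-4,-0.3],[0,0,0,0,0,-4.5,-0.3],[0,0,0,0,0,-4.5,-0.3]]]' | grep -E 'pos|force|width'
python3 -c "
from h import *
go(250,-250,300)"
```

```text
time: 46.1
eef_pos: [446.2, 233.6, 79.5]
tool_rot: [[-0.413, 0.911, -0.0], [0.911, 0.413, -0.001], [-0.001, -0.001, -1.0]]
force: [0.5, -0.1, 0.1]
grip_width: 43.1
eef_pos: [445.9, 233.7, 231.0]
force: [1.3, 0.5, -0.1]
grip_width: 55.6
pos [445.9 233.7 231. ] jaw yaw 24.4 tilt [-0.001 -0.001] q [28.  5. -5. 80. -0. 93.] t 46.6
turn 0 or 0 shift cm [-35.97 -37.81  -6.9 ]
```

```bash
python3 -m creep '[[[0,0,0,0,0,-4,-0.3],[0,0,0,0,0,-4,-0.3],[0,0,0,-3,-3.1,0,-0.3],[0,0,0,-3,-3.1,0,-0.3],[0,0,0,-3,-3.1,0,-0.3]]]' >/dev/null
python3 -m creep '[[[0,0,0,-3,-3.1,0,-0.3],[0,0,0,-3,-3.1,0,-0.3],[0,0,0,-3,-3.1,0,-0.3],[0,0,0,-3,-3.1,0,-0.3],[0,0,0,-3,-3.1,0,-0.3]]]' >/dev/null
python3 -m creep '[[[0,0,0,-3,-3.1,0,-0.3],[0,0,0,-3,-3.1,0,-0.3],[0,0,0,-3,-3.1,0,-0.3],[0,0,0,0,0,0,-0.3],[0,0,0,0,0,0,-0.3]]]'
python3 - <<'E'
from h import *
D={k:snap(k) for k in('top','scene')}
f=lambda i,w,h:cv2.resize(i,(w,h),interpolation=cv2.INTER_CUBIC)
im=np.vstack([np.hstack([f(D['top']['image'][100:250,100:300],400,300),f(D['scene']['image'][120:210,240:360],400,300)]),np.hstack([f(D['scene']['image'][170:290,190:350],400,300),f(D['top']['image'],400,300)])])
cv2.imwrite('pics/fin.png',im[:,:,::-1])
for c in D:
    d=D[c]; q=pts(d,447,234,30,95,130)
    print(c,'key bow',rect(q),'top z',np.percentile(q[:,2],95),'hub',rect(pts(d,678,-17,50,150,175)),'grip',rect(pts(d,458,4,25,212,230)) )
d=D['scene']
for x,y in((535,38),(535,-38),(459,-38),(459,38)):
    q=pts(d,x,y,24,42,76); print(len(q))
E
```

```text
time: 48.1
eef_pos: [271.3, -208.2, 309.6]
tool_rot: [[-0.409, 0.912, -0.0], [0.912, 0.409, 0.0], [0.001, -0.0, -1.0]]
force: [-0.2, 0.0, -0.3]
grip_width: 55.4
top key bow [448.8 233.2  35.1   8.8 -62.7] top z 121.94979655326975 hub [678.1 -17.6  79.5  77.8  10.6] grip [459.3   6.1  21.3  21.  -47.2]
scene key bow [443.5 234.3  41.8   7.3 -59.5] top z 122.80880571031503 hub [674.7 -20.   79.7  79.2  79.5] grip [456.4   4.6  25.4  19.7 -56.6]
13
18
103
0
```

View pics/fin.png

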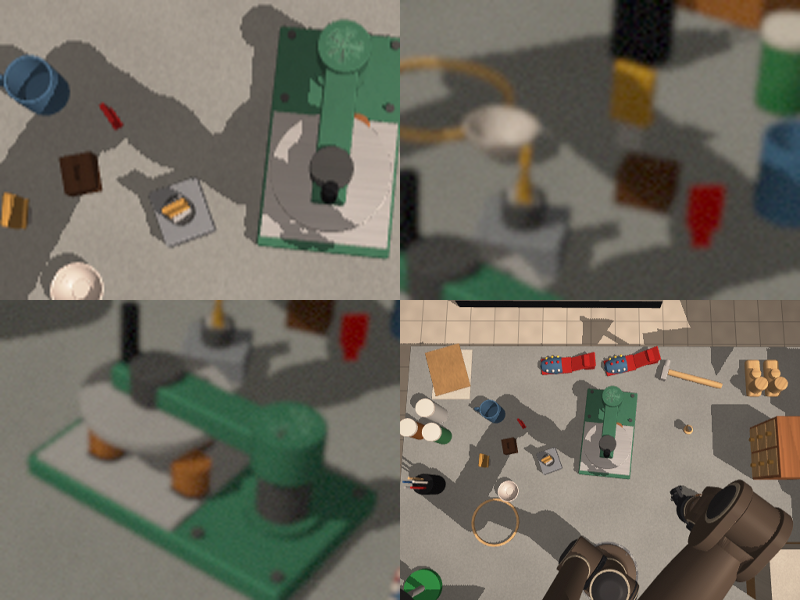

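The key sits in the switch at crop (180,208), turned, with its bow at yaw about -61°. However, a heel now pokes out beyond the plate in the top crop at about (362,118), so one was knocked. I'll measure it.

```bash
python3 - <<'E'
from h import *
f=lambda i,w,h:cv2.resize(i,(w,h),interpolation=cv2.INTER_CUBIC)
D={k:snap(k) for k in('top','scene')}
for c in D:
    d=D[c]; im=d['image'].astype(int); P=d['P']
    with np.errstate(invalid='ignore'):
        o=(im[...,0]-im[...,2]>50)&(abs(P[...,0]-500)<140)&(abs(P[...,1])<140)&(P[...,2]>38)&(P[...,2]<92)
    n,l,st,ce=cv2.connectedComponentsWithStats(o.astype(np.uint8))
    for i in range(1,n):
        if st[i,4]>6:
            q=P[l==i]; print(c,st[i],q.min(0).round(),q.max(0).round(),'top',rect(q[q[:,2]>72]) if (q[:,2]>72).sum()>4 else None)
cv2.imwrite('pics/heel.png',np.hstack([f(D['top']['image'][110:200,220:300],355,400),f(D['scene']['image'][200:280,210:300],445,400)])[:,:,::-1])
E
```

```text
top [277 157   8   6  22] [577. -59.  74.] [594. -37.  84.] top [587.4 -49.4  26.5   8.6  59.2]
scene [226 223  11  10  67] [441. -63.  41.] [471. -46.  74.] top None
scene [258 231  16  18 208] [554. -63.  42.] [592. -28.  84.] top [575.6 -45.8  39.8  31.1  62.5]
```

View pics/heel.png

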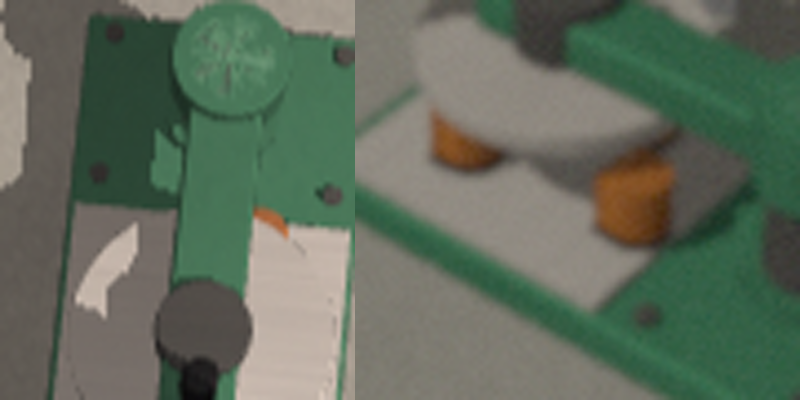

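The knocked heel is now at about (575,-46), some 90 mm from the bed centre. It can't be pushed from the side under the plate, because the gripper body would hit the arm. There is plenty of time, so I'll swing the arm open, reseat the heel and swing home.

```bash
python3 -m creep '[[[0,0,-7.5,0,0,0,-1],[0,0,-7.5,0,0,0,-1],[0,0,-7.5,0,0,0,-1],[0,0,-7.5,0,0,0,-1],[0,0,-7.5,0,0,0,-1]]]' >/dev/null
python3 -m creep '[[[0,0,-7.5,0,0,0,-1],[0,0,-7.5,0,0,0,-1],[0,0,-7.5,0,0,0,-1],[0,0,0,0,0,0,-1]]]' >/dev/null
python3 -c "
from h import *
go(458.3,4.5,183,84.3)"
```

```text
pos [ 272.6 -206.3  309.8] jaw yaw 84.6 tilt [ 0. -0.] q [-37. -12. -10.  91.   0. -32.] t 49.2
turn 0.3 or -179.7 shift cm [-16.39  22.82  12.68]
```

```bash
python3 -m creep '[[[0,0,0,-3.2,4.5,0,-1],[0,0,0,-3.2,4.5,0,-1],[0,0,0,-3.2,4.5,0,-1],[0,0,0,-3.2,4.5,0,-1],[0,0,0,-3.2,4.5,0,-1]]]' >/dev/null
python3 -m creep '[[[0,0,0,0,0,4,-1],[0,0,0,0,0,0,-1],[0,0,0,0,0,0,-1],[0,0,0,0,0,0,-1]]]' >/dev/null
python3 -c "
from h import *
go(458.3,4.5,183,84.3)"
```

```text
pos [436.4 -19.  271.9] jaw yaw 84.3 tilt [ 0.003 -0.   ] q [-2. -2. -7. 85. -0.  3.] t 50.1
turn 0.0 or -180.0 shift cm [-1.94  2.55  8.89]
```

```bash
python3 -m creep '[[[0,0,0,-1.9,2.55,0,-1],[0,0,0,0,0,0,-1],[0,0,0,0,0,3,-1],[0,0,0,0,0,3,-1],[0,0,0,0,0,2.6,-1]]]' >/dev/null
python3 -m creep '[[[0,0,0,0,0,0,-1],[0,0,0,0,0,0,0],[0,0,0,0,0,0,1],[0,0,0,0,0,0,1],[0,0,0,0,0,0,1]]]' 25 >/dev/null
python3 -m creep '[[[0,0,0,0,0,0,1],[0,0,0,0,0,0,1]]]'
python3 -m creep '[[[0,0,2.5,-0.02,0.95,0,1],[0,0,4.9,-0.08,1.88,0,1],[0,0,4.9,-0.08,1.88,0,1],[0,0,4.9,-0.08,1.88,0,1],[0,0,0,0,0,0,1]]]' | grep force
python3 -c "
from h import *
arm()"
```

```text
time: 51.3
eef_pos: [458.2, 5.7, 185.0]
tool_rot: [[-0.995, 0.097, 0.002], [0.097, 0.995, 0.002], [-0.002, 0.002, -1.0]]
force: [-0.4, 4.0, 6.3]
grip_width: 23.4
force: [-0.7, -0.4, 7.0]
r 219.5 armyaw 156.3 jaw 67.2 F [-0.7 -0.4  7. ] t 51.8
```

```bash
python3 -m creep '[[[0,0,4.9,-0.08,1.88,0,1],[0,0,4.9,-0.08,1.88,0,1],[0,0,4.9,-0.08,1.88,0,1],[0,0,4.9,-0.08,1.88,0,1],[0,0,0,0,0,0,1]]]' | grep force
python3 -m creep '[[[0,0,4.9,-0.08,1.88,0,1],[0,0,4.9,-0.08,1.88,0,1],[0,0,4.9,-0.08,1.88,0,1],[0,0,4.9,-0.08,1.88,0,1],[0,0,0,0,0,0,1]]]'| grep force
python3 -m creep '[[[0,0,4.9,-0.08,1.88,0,1],[0,0,4.9,-0.08,1.88,0,1],[0,0,4.9,-0.08,1.88,0,1],[0,0,4.9,-0.08,1.88,0,1],[0,0,3,-0.03,1.1,0,1]]]'| grep force
python3 -c "
from h import *
arm()"
python3 -m creep '[[[0,0,0,0,0,0,1],[0,0,0,0,0,0,0],[0,0,0,0,0,0,-1],[0,0,0,0,0,0,-1],[0,0,0,0,0,-2,-1]]]' | grep force
python3 -m creep '[[[0,0,0,0,0,-4,-1],[0,0,0,0,0,-4,-1],[0,0,0,-4,0,0,-1],[0,0,0,-4,0,0,-1],[0,0,0,-4,0,0,-1]]]'
python3 -c "
from h import *
d=snap('scene')
for x,y in((535,38),(577,-46),(459,-38),(459,38)): q=pts(d,x,y,28,70,90);print(dfit(q),q[:,2].mean())"
```

```text
force: [1.3, -0.8, 6.6]
force: [0.6, -2.4, 6.5]
force: [-1.5, -5.3, 8.3]
r 220.0 armyaw 95.0 jaw 5.2 F [-1.5 -5.3  8.3] t 53.3
force: [0.4, 0.5, 0.2]
time: 54.3
eef_pos: [666.4, 82.2, 284.0]
tool_rot: [[-0.096, 0.995, 0.0], [0.995, 0.096, 0.0], [-0.0, 0.0, -1.0]]
force: [0.7, -0.2, -0.1]
grip_width: 85.4
[533.2  37.9 339.5  81.3] 78.54115016924581
[572.5 -43.8 342.3  57.3] 78.369805124371
[455.2 -40.2 351.   55.8] 78.35005310499416
[455.8  36.3 333.8  97.3] 78.37033828836964
```

```bash
python3 -m creep '[[[0,0,-7.7,-3,0,0,-1],[0,0,-7.7,-3,0,0,-1],[0,0,-7.7,0,0,0,-1],[0,0,-7.7,0,0,0,-1],[0,0,-7.7,0,0,0,-1]]]' >/dev/null
python3 -m creep '[[[0,0,-7.7,0,0,0,-1],[0,0,-7.7,0,0,0,-1],[0,0,-7.7,0,0,0,-1],[0,0,-7.7,0,0,0,-1],[0,0,0,0,0,0,-1]]]' >/dev/null
python3 -c "
from h import *
go(575,-42.5,180,75)"
```

```text
pos [675.9  24.1 283.5] jaw yaw 74.7 tilt [-0.001  0.   ] q [ 2. 26. 29. 93.  0. 17.] t 55.35
turn -0.3 or 179.7 shift cm [ 8.02 -9.04 10.35]
```

```bash
python3 -m creep '[[[0,0,0,2.7,-3,0,-1],[0,0,0,2.7,-3,0,-1],[0,0,0,2.7,-3,0,-1],[0,0,0,0,0,4.5,-1],[0,0,0,0,0,4.5,-1]]]' >/dev/null
python3 -m creep '[[[0,0,0,0,0,4,-1],[0,0,0,0,0,0,-1],[0,0,0,0,0,0,-1]]]' >/dev/null
python3 -c "
from h import *
go(575,-42.5,45,75)"
```

```text
pos [573.9 -41.5 154.4] jaw yaw 74.6 tilt [-0.001  0.   ] q [-4. 13. -5. 72.  0. 11.] t 56.15
turn -0.4 or 179.6 shift cm [-0.13 -0.06 10.94]
```

```bash
python3 -m creep '[[[0,0,0,-0.1,-0.06,4,-1],[0,0,0,0,0,4,-1],[0,0,0,0,0,2.8,-1],[0,0,0,0,0,0,-1],[0,0,0,0,0,0,0]]]' 30 | grep -E 'pos|force'
python3 -m creep '[[[0,0,0,0,0,0,1],[0,0,0,0,0,0,1],[0,0,0,0,0,0,1],[0,0,0,0,0,0,1]]]'
python3 -m creep '[[[0,0,0,0,0,-2,1],[0,0,0,0,0,-2,1],[0,0,0,0,0,0,1],[0,0,0,0,0,0,1]]]' | grep -E 'pos|width'
python3 -c "
from h import *
go(535,-38,46)"
```

```text
eef_pos: [576.8, -42.6, 48.4]
force: [0.4, 0.2, -0.5]
time: 57.05
eef_pos: [576.7, -42.5, 48.3]
tool_rot: [[-0.964, 0.264, 0.004], [0.264, 0.964, -0.0], [-0.004, 0.001, -1.0]]
force: [-0.5, 0.4, 6.0]
grip_width: 37.5
eef_pos: [575.6, -42.6, 86.4]
grip_width: 37.6
pos [575.6 -42.6  86.4] jaw yaw 74.7 tilt [ 0.002 -0.   ] q [ -4.  15. -11.  64.   0.  11.] t 57.45
turn 0 or 0 shift cm [ 4.04 -0.63  4.04]
```

```bash
python3 -m creep '[[[0,0,0,2,-0.3,0,1],[0,0,0,2,-0.3,0,1],[0,0,0,0,0,0,1],[0,0,0,0,0,2,1],[0,0,0,0,0,1.6,1]]]' >/dev/null
python3 -m creep '[[[0,0,0,0,0,0.2,1],[0,0,0,0,0,0,1],[0,0,0,0,0,0,1]]]'
python3 -m creep '[[[0,0,0,0,0,0,0],[0,0,0,0,0,0,-0.27],[0,0,0,0,0,0,-0.27],[0,0,0,0,0,-1,-0.27]]]' | grep -E 'force|width'
python3 -m creep '[[[0,0,0,0,0,-4.5,-0.27],[0,0,0,0,0,-4.8,-0.5],[0,0,0,0,0,-4.8,-1],[0,0,0,0,0,-4.8,-1],[0,0,0,0,0,-4.4,-1]]]' >/dev/null
python3 -c "
from h import *
d=snap('scene')
for x,y in((535,38),(535,-38),(459,-38),(459,38)): q=pts(d,x,y,33,70,90);print(dfit(q),q[:,2].mean())
for x,y in((667,196),): print(rect(pts(d,x,y,28,212,230)))
go(657,200,290,5)"
```

```text
time: 58.25
eef_pos: [535.1, -37.8, 47.2]
tool_rot: [[-0.964, 0.264, -0.001], [0.264, 0.964, 0.0], [0.001, -0.0, -1.0]]
force: [0.3, -0.3, -1.4]
grip_width: 37.5
force: [-0.8, -0.0, -0.1]
grip_width: 54.3
[532.   37.4 323.9  49. ] 78.54578108607264
[530.9 -38.9 342.7  68.2] 78.57983414153361
[455.3 -41.  347.   53.2] 78.52317909795617
[455.5  36.2 329.5  79.5] 78.18901498943512
[656.5 198.7  28.9  21.2 -43.3]
pos [536.  -37.9 301.5] jaw yaw 74.7 tilt [ 0.012 -0.001] q [-4.  9.  8. 89.  0. 11.] t 59.2
turn 69.7 or -110.3 shift cm [22.64 14.12  1.15]
```

```bash
python3 -m creep '[[[0,0,7.7,0,0,0,-1],[0,0,7.7,0,0,0,-1],[0,0,7.7,0,0,0,-1],[0,0,7.7,0,0,0,-1],[0,0,7.7,0,0,0,-1]]]' >/dev/null
python3 -m creep '[[[0,0,7.7,0,0,0,-1],[0,0,7.7,0,0,0,-1],[0,0,7.7,0,0,0,-1],[0,0,7.7,0,0,0,-1],[0,0,0,0,0,0,-1]]]' >/dev/null
python3 -m creep '[[[0,0,0,3.77,2.35,0,-1],[0,0,0,3.77,2.35,0,-1],[0,0,0,3.77,2.35,0,-1],[0,0,0,3.77,2.35,0,-1],[0,0,0,3.77,2.35,0,-1]]]' >/dev/null
python3 -m creep '[[[0,0,0,3.77,2.35,0,-1],[0,0,0,0,0,0,-1],[0,0,0,0,0,0,-1]]]' >/dev/null
python3 -c "
from h import *
go(657,201,184,5)"
```

```text
pos [654.1 201.6 289.8] jaw yaw 5.6 tilt [-0.001 -0.001] q [ 17.  27.  32.  95.  -0. 102.] t 61.0
turn 0.6 or -179.4 shift cm [-0.08  0.29 10.58]
```

```bash
python3 -m creep '[[[0,0,0.6,-0.08,0.29,0,-1],[0,0,0,0,0,3,-1],[0,0,0,0,0,3,-1],[0,0,0,0,0,3,-1],[0,0,0,0,0,1.5,-1]]]' >/dev/null
python3 -m creep '[[[0,0,0,0,0,0,0],[0,0,0,0,0,0,0.2],[0,0,0,0,0,0,1],[0,0,0,0,0,0,1],[0,0,0,0,0,0,1]]]' 25
python3 -m creep '[[[0,0,0,0,0,0,1],[0,0,0,0,0,0,1]]]' >/dev/null
python3 -m creep '[[[0,0,-2.5,-0.02,-0.95,0,1],[0,0,-4.9,-0.08,-1.88,0,1],[0,0,-4.9,-0.08,-1.88,0,1],[0,0,-4.9,-0.08,-1.88,0,1],[0,0,0,0,0,0,1]]]' | grep force
python3 -m creep '[[[0,0,-4.9,-0.08,-1.88,0,1],[0,0,-4.9,-0.08,-1.88,0,1],[0,0,-4.9,-0.08,-1.88,0,1],[0,0,-4.9,-0.08,-1.88,0,1],[0,0,0,0,0,0,1]]]' | grep force
python3 -c "
from h import *
arm()"
```

```text
time: 62.0
eef_pos: [657.6, 200.1, 187.5]
tool_rot: [[-0.083, 0.997, 0.003], [0.997, 0.083, 0.0], [0.0, 0.003, -1.0]]
force: [0.5, -1.5, 5.1]
grip_width: 23.3
force: [-0.0, -1.7, 5.7]
force: [1.4, -1.0, 7.4]
r 218.7 armyaw 132.0 jaw 41.6 F [ 1.4 -1.   7.4] t 63.2
```

```bash
python3 -m creep '[[[0,0,-4.9,-0.08,-1.88,0,1],[0,0,-4.9,-0.08,-1.88,0,1],[0,0,-4.9,-0.08,-1.88,0,1],[0,0,-4.9,-0.08,-1.88,0,1],[0,0,0,0,0,0,1]]]' | grep force
python3 -m creep '[[[0,0,-4.9,-0.08,-1.88,0,1],[0,0,-4.9,-0.08,-1.88,0,1],[0,0,-4.9,-0.08,-1.88,0,1],[0,0,-4,-0.06,-1.5,0,1],[0,0,0,0,0,0,1]]]' | grep force
python3 -c "
from h import *
arm()"
python3 -m creep '[[[0,0,-1.5,0,-0.6,0,1],[0,0,-1,0,-0.4,0,1],[0,0,-0.5,0,-0.3,0,1],[0,0,0,0,0,0,1],[0,0,0,0,0,0,1]]]' | grep force
python3 -c "
from h import *
arm()"
```

```text
force: [1.7, -0.0, 7.5]
force: [2.9, 0.4, 7.4]
r 218.1 armyaw 170.2 jaw 79.8 F [2.9 0.4 7.4] t 64.2
force: [3.1, -0.0, 7.5]
r 218.0 armyaw 173.3 jaw 82.8 F [ 3.1 -0.   7.5] t 64.7
```

```bash
python3 -m creep '[[[0,0,-0.5,0,-0.3,0,1],[0,0,-0.5,0,-0.3,0,1],[0,0,0,0,0,0,1],[0,0,0,0,0,0,1]]]' | grep force
python3 -c "
from h import *
arm()"
python3 -m creep '[[[0,0,0,0,0.3,0,1],[0,0,0,0,0,0,0],[0,0,0,0,0,0,-1],[0,0,0,0,0,0,-1],[0,0,0,0,0,-2,-1]]]' |grep force
python3 -m creep '[[[0,0,0,0,0,-4,-1],[0,0,0,0,0,-4,-1],[0,0,0,0,0,-4,-1],[0,0,0,3.2,-4.5,0,-1],[0,0,0,3.2,-4.5,0,-1]]]' >/dev/null
python3 -m creep '[[[0,0,0,3.2,-4.5,0,-1],[0,0,0,3.2,-4.5,0,-1],[0,0,0,3.2,-4.5,0,-1],[0,0,0,0,0,0,-1],[0,0,0,0,0,0,-1]]]'
python3 - <<'E'
from h import *
f=lambda i,w,h:cv2.resize(i,(w,h),interpolation=cv2.INTER_CUBIC)
D={k:snap(k) for k in('top','scene')}
for c in D:
    d=D[c]; im=d['image'].astype(int); P=d['P']
    print(c,'grip',rect(pts(d,458,4,25,212,230)),'key',rect(pts(d,447,234,30,95,130)))
    with np.errstate(invalid='ignore'):
        o=(im[...,0]-im[...,2]>50)&(abs(P[...,0]-500)<140)&(abs(P[...,1])<140)&(P[...,2]>38)&(P[...,2]<92)
    n,l,st,ce=cv2.connectedComponentsWithStats(o.astype(np.uint8))
    for i in range(1,n):
        if st[i,4]>6: q=P[l==i]; print(c,st[i],q.min(0).round(),q.max(0).round())
im=np.vstack([np.hstack([f(D['top']['image'][100:250,100:300],400,300),f(D['scene']['image'][120:210,240:360],400,300)]),np.hstack([f(D['scene']['image'][170:290,190:350],400,300),f(D['top']['image'],400,300)])])
cv2.imwrite('pics/fin2.png',im[:,:,::-1])
E
```

```text
force: [4.6, 18.9, 5.9]
r 218.1 armyaw 173.8 jaw 83.9 F [ 4.6 18.9  5.9] t 65.1
force: [-0.8, -0.2, -0.6]
time: 66.6
eef_pos: [289.8, -184.1, 325.8]
tool_rot: [[-0.994, 0.112, 0.0], [0.112, 0.994, 0.0], [-0.0, 0.0, -1.0]]
force: [0.6, 0.6, 0.2]
grip_width: 86.0
top grip [459.5   4.8  21.7  21.6   1.7] key [448.7 233.4  34.9   9.4 -62.2]
scene grip [457.4   3.1  20.7  19.4  41.8] key [445.4 231.4  43.3   7.5 -59.7]
scene [226 224  11   9  63] [441. -60.  43.] [470. -45.  70.]
scene [247 233  14   9 104] [513. -61.  41.] [551. -40.  80.]
```

View pics/fin2.png

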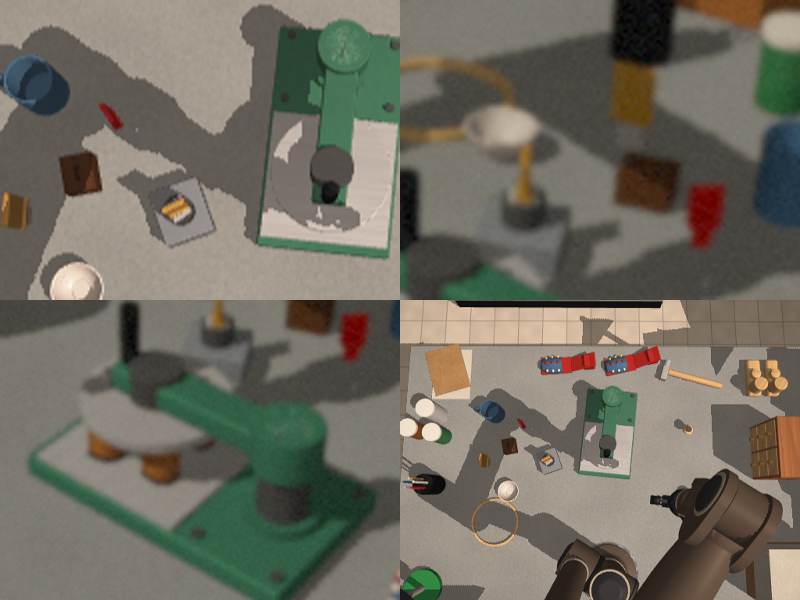

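Everything now checks out: no heel protrudes, the arm is at the home stop, the key is seated at yaw about -61°, and the robot is clear of everything.

```bash
python3 -c "
from h import *
print(workorder.finish_job())"
```

```text
the job is handed in; nothing more can be done
None
```

The press is loaded and the key is turned on; I handed the job in at about 67 s of the 210 s. `finish_job` gives no verdict, so the checks below are my own.

- **Heels:** All four were standing upright on the bed when last measured with the arm open, about 52–57 mm from its centre. After the key was turned I saw that one had been knocked to about 90 mm. I swung the arm open again to about 1.38 rad, put that heel back, and swung the arm home. The arm therefore left home once more after steps 4 and 5.
- **Press arm:** On both loadings it was swung home until I felt the stop, and the grip's final position in the images matches home. On the first loading it also went fully to the open stop.
- **Key:** The small brass key went all the way into the slot and was turned clockwise until a 1.2 N m reaction showed the stop. In both final pictures its bow is turned about 82° from where the slot started. That fits the 74.5° stop plus play in the slot, but I couldn't read the switch angle directly.
- **Bystanders:** The spool, bowl and mug look undisturbed in the last picture, as do the red key and the larger brass key. The jar was hidden behind the robot arm in that picture, so I did not recheck it; I planned no move near it.

In the last pictures only the two near-side heels were visible under the plate, so the other two could not be checked again after the arm closed. The two cameras disagreed by about 2–4 mm, so I averaged them, or used differences within one camera.

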